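# Tip the washed beads into the kit box and close it

### The arm

A 6-joint arm with a two-finger parallel gripper is mounted at the origin on the work surface. World frame = base frame: x ahead of the robot, y to its left, z up, the work surface at z = 0. Lengths are in mm, angles in rad, forces in N, time in s.
With the tool pointing down it reaches from about 300 to 775 mm from the base axis. Payload 14.6 kg.
Tool frame: the origin (TCP) lies at the very end of the fingers, on their centre line; the grasp point (between the pads) lies 19 mm behind it; z points along the fingers, y is the line along which they close (so a half turn about z gives the same grasp; the last joint's range is limited). The gripper opens to 94 mm and grips with 3 to 60 N. Pads are 16 mm wide; open, the fingers measure 119 mm over their backs; the gripper's body (75 mm by 177 mm) begins 78 mm behind the grasp point.
Start: joints at [1.056, 0.3, 1.521, -0, 1.321, -0.067], TCP at [238.137, 495.762, 205.446] pointing down, gripper open.
Joint ranges: [-3.03, 3.03], [-0.79, 2.21], [0.23, 2.52], [-1.04, 4.18], [0, 3.07], [-2.55, 2.55]. Speed limits (rad/s): [2.22, 2.22, 2.57, 3.14, 3.14, 3.14].

### API

Orientations are given as [roll, pitch, yaw] about the fixed x, y, z axes, in that order (R = Rz(yaw) Ry(pitch) Rx(roll)).
In Python, from cell import manip gives the robot as it stands.
- The arm moves only by the tool servo_tool, never from a script. Its argument "motion" is a list that holds one entry, the list of rows, each a list of 7 numbers: the shift along the world's x, y, z as a fraction of full scale, then the turn, a rotation vector about the world's x, y, z as a fraction of full scale, then the closure, from 0 (fully open) to 1 (shut). In form: [[[x, y, z, rx, ry, rz, gripper], ...]]. A call has 1 to 10 rows; each row is the pose to reach, as a shift and turn from the pose commanded when the call began, turning the shorter way round; what a row does not reach only later rows make up. Full scale, the value 1, is 0.5 m for a shift and pi rad for a turn. A row lasts 1/10 s, in which the tool goes at most 50 mm and 8.59 degrees, less where a joint would pass 70% of its speed; a pose out of reach is approached as far as the arm can. A call with a number of a shift or a turn outside -1 to 1 is refused whole. A call with a gripper value outside its range is refused whole. The fingers move at their own pace and stop on an object; "newtons" is the grip in N (left out, the last holds). Time passes only in rows, so rows that repeat a pose let the fingers close. It gives the time, the measured TCP pose, the force, the opening and the grip force at its end, in the units of the state.
- manip.read_state(): the state, without advancing time (a new reading comes with each control period).
- manip.camera(name): name is "side" or "top" or "wrist"; returns a dict with "frame" (384x512x3 uint8, red, green, blue), "range_z" (384x512 float32, mm along the optical axis (not along the pixel's ray), 0 where there is no reading), "vfov" (degrees; the focal length in pixels is half the picture's height over the tangent of half this angle, whatever the lens; pixels are square), "cx", "cy" (the principal point, pixels), "cam_to_world" (4x4, takes a point from camera to world coordinates). Camera axes: x right, y down, z forward; pixel columns grow to the right and rows downward; lengths in mm; the calibration is good to about 2 mm. A picture is of the moment at which its call begins.
- manip.sign_off(): hands the job in; it is judged then, once.
The state is a dict: "clock": time; "joints": joint angles; "qd": joint speeds; "effort": joint torques, N m; "eef_pos": TCP position; "eef_rot": TCP orientation; "wrist_force": force on the tool from outside, world axes, zero at the start; "moment": the same for the moment, N m; "finger_gap": finger opening in mm; "finger_force": force on a finger pad.
Only numpy, scipy, OpenCV 4.12 (cv2) and the standard library are available. Lean on these libraries where they do the work, as an engineer would, in place of code of your own. Each camera call takes 0.05 s, during which the arm holds its last target. There are 200 camera calls.

### The job

Gather the loose beads from the desk into the mesh basket with the two already there, and once they are all in it, carry the basket over to the kit box and tip it so that all the beads roll out through its spout into the box. Then stand the empty basket back upright on its grey mat and lower the lid onto the box so that it lies flush on the rim with both pins through its holes. Leave everything else on the desk where it is.

Things in the scene. Friction and masses are not known exactly. Their poses are not given: they have to be found in the camera images.
- basket_mid (a point): Mesh wash basket (220 g), a black wire trough with red handle and red lip, open at the top. This point is on its centre line, 40 mm above its underside. Its axes: z up, -x towards the spout, +x towards the handle. Inside: from x=+90 mm (back wall) to x=-92 mm (spout), 116 mm wide, narrowing a little to the 108 mm wide notch at the spout; outside 124 mm wide. Walls reach 75 mm above the underside; floor is 4 mm thick.
- basket_grip (a point): Centre of the part to grasp of the basket's red upright handle tab, which stands on the back wall: a flat tab 12 mm thick along the basket's x, 60 mm wide along y, its top 130 mm above the basket's underside. This point is 105 mm above the underside, 92 mm to +x of the basket's centre line; same axes as the basket.
- basket_spout (a point): Middle of the red lip at the bottom of the notched spout: the front is open from here up to the rim, 108 mm wide. 9 mm above the basket's underside, 92 mm to -x of the centre line; same axes. Over the last 25 mm the floor turns up gently to the lip, 4 mm above the rest of the floor, so beads stay in while the basket is level and come out when the spout end is tipped down about 50 to 60 degrees.
- mat_top (a point): Grey drip mat, 220 mm (x) by 150 mm (y), 4 mm thick, fixed to the desk: the basket's place. This point is the middle of its top; the basket starts on it.
- box_rim (a point): Purple and white kit box with orange bands, fixed to the desk, open at the top, 160 mm (x) by 198 mm (y) outside, 100 mm high; the well inside is 150 x 150 mm and 94 mm deep. This point is the middle of the mouth, level with the rim, z up. On the rim stand two steel pins 10 mm thick at y = +87 and y = -87 mm (x = 0), 18 mm tall, the top 7 mm tapering to 4 mm.
- lid_grip (a point): Orange lid of the kit box (280 g): a plate 164 mm (x) by 204 mm (y), 8 mm thick, with two 13 mm square holes at y = +87 and -87 mm (x = 0), the same either way round. This point is the centre of its white bar handle: 18 mm thick (x), 90 mm long (y), 22 mm high, 45 mm above the lid's underside; z up. It starts lying flat on the desk.
- bead0_c (a point): Centre of the red bead: a big eight-sided bead with flat ends, 48 mm across its corners (44 mm across flats), 40 mm high, 30 g. Lies loose on the desk, standing on a flat end; not in every run.
- bead1_c (a point): Centre of the yellow bead: a big eight-sided bead with flat ends, 48 mm across its corners (44 mm across flats), 40 mm high, 30 g. Lies loose on the desk, standing on a flat end; not in every run.
- bead2_c (a point): Centre of the blue bead: a big eight-sided bead with flat ends, 48 mm across its corners (44 mm across flats), 40 mm high, 30 g. Lies loose on the desk, standing on a flat end; not in every run.
- bead3_c (a point): Centre of the green bead: a big eight-sided bead with flat ends, 48 mm across its corners (44 mm across flats), 40 mm high, 30 g. Lies loose on the desk, standing on a flat end; not in every run.
- bead4_c (a point): Centre of the orange bead: a big eight-sided bead with flat ends, 48 mm across its corners (44 mm across flats), 40 mm high, 30 g. Lies loose on the desk, standing on a flat end; not in every run.
- bead5_c (a point): Centre of the purple bead: a big eight-sided bead with flat ends, 48 mm across its corners (44 mm across flats), 40 mm high, 30 g. Lies loose on the desk, standing on a flat end; not in every run.
- bead6_c (a point): Centre of the pink bead: a big eight-sided bead with flat ends, 48 mm across its corners (44 mm across flats), 40 mm high, 30 g. Starts in the basket.
- bead7_c (a point): Centre of the teal bead: a big eight-sided bead with flat ends, 48 mm across its corners (44 mm across flats), 40 mm high, 30 g. Starts in the basket.
- can_c (a point): Centre of a bystander: tall drink can, 58 mm across, 125 mm high, salmon and purple. Not part of the job.
- carton_c (a point): Centre of a bystander: small brown drink carton with a red screw cap, 50 x 60 x 124 mm high. Not part of the job.
- flashcards_c (a point): Centre of a bystander: black and yellow box of flash cards, 80 x 140 x 60 mm high. Not part of the job.
- highlighter_c (a point): Centre of a bystander: yellow and blue highlighter pen lying flat, 120 mm long. Not part of the job.
- mug_c (a point): Centre of a bystander: blue mug, 80 mm across, 90 mm high. Not part of the job.
- tape_c (a point): Centre of a bystander: roll of clear tape lying flat, 70 mm across, 24 mm high. Not part of the job.
There are look-alikes about, which are no part of the job. What is shaped like the part that bears bead3_c but black is not meant. What is shaped like the part that bears bead6_c but white is not meant.

How it is judged (in metres and radians):
On the way, in this order (a step that is already met when the one before it is completed fails the run):
1. every bead present is in the mesh basket (x of bead0_c in the frame of basket_mid between -0.1 and 0.095 m and y of bead0_c in the frame of basket_mid between -0.063 and 0.063 m and z of bead0_c in the frame of basket_mid between -0.04 and 0.07 m and x of bead1_c in the frame of basket_mid between -0.1 and 0.095 m and y of bead1_c in the frame of basket_mid between -0.063 and 0.063 m and z of bead1_c in the frame of basket_mid between -0.04 and 0.07 m and x of bead2_c in the frame of basket_mid between -0.1 and 0.095 m and y of bead2_c in the frame of basket_mid between -0.063 and 0.063 m and z of bead2_c in the frame of basket_mid between -0.04 and 0.07 m and x of bead3_c in the frame of basket_mid between -0.1 and 0.095 m and y of bead3_c in the frame of basket_mid between -0.063 and 0.063 m and z of bead3_c in the frame of basket_mid between -0.04 and 0.07 m and x of bead4_c in the frame of basket_mid between -0.1 and 0.095 m and y of bead4_c in the frame of basket_mid between -0.063 and 0.063 m and z of bead4_c in the frame of basket_mid between -0.04 and 0.07 m and x of bead5_c in the frame of basket_mid between -0.1 and 0.095 m and y of bead5_c in the frame of basket_mid between -0.063 and 0.063 m and z of bead5_c in the frame of basket_mid between -0.04 and 0.07 m and x of bead6_c in the frame of basket_mid between -0.1 and 0.095 m and y of bead6_c in the frame of basket_mid between -0.063 and 0.063 m and z of bead6_c in the frame of basket_mid between -0.04 and 0.07 m and x of bead7_c in the frame of basket_mid between -0.1 and 0.095 m and y of bead7_c in the frame of basket_mid between -0.063 and 0.063 m and z of bead7_c in the frame of basket_mid between -0.04 and 0.07 m), for 0.2 s.
2. the basket is tipped by more than 0.45 rad with its spout above the kit box (angle between basket_mid's own z axis and vertical above 0.45 rad and horizontal distance between basket_spout and box_rim below 0.15 m and height (world z) of basket_spout above 0.1 m), for 0.1 s.
3. every bead present is in the kit box (x of bead0_c in the frame of box_rim between -0.077 and 0.077 m and y of bead0_c in the frame of box_rim between -0.077 and 0.077 m and z of bead0_c in the frame of box_rim between -0.1 and -0.01 m and x of bead1_c in the frame of box_rim between -0.077 and 0.077 m and y of bead1_c in the frame of box_rim between -0.077 and 0.077 m and z of bead1_c in the frame of box_rim between -0.1 and -0.01 m and x of bead2_c in the frame of box_rim between -0.077 and 0.077 m and y of bead2_c in the frame of box_rim between -0.077 and 0.077 m and z of bead2_c in the frame of box_rim between -0.1 and -0.01 m and x of bead3_c in the frame of box_rim between -0.077 and 0.077 m and y of bead3_c in the frame of box_rim between -0.077 and 0.077 m and z of bead3_c in the frame of box_rim between -0.1 and -0.01 m and x of bead4_c in the frame of box_rim between -0.077 and 0.077 m and y of bead4_c in the frame of box_rim between -0.077 and 0.077 m and z of bead4_c in the frame of box_rim between -0.1 and -0.01 m and x of bead5_c in the frame of box_rim between -0.077 and 0.077 m and y of bead5_c in the frame of box_rim between -0.077 and 0.077 m and z of bead5_c in the frame of box_rim between -0.1 and -0.01 m and x of bead6_c in the frame of box_rim between -0.077 and 0.077 m and y of bead6_c in the frame of box_rim between -0.077 and 0.077 m and z of bead6_c in the frame of box_rim between -0.1 and -0.01 m and x of bead7_c in the frame of box_rim between -0.077 and 0.077 m and y of bead7_c in the frame of box_rim between -0.077 and 0.077 m and z of bead7_c in the frame of box_rim between -0.1 and -0.01 m), for 0.2 s.
At the end, for the whole second after the job is handed in: Every bead lies inside the kit box below its rim; the lid lies flush on the rim over both pins (centred within 4 mm, height within 4 mm, level within 0.03 rad); the basket stands upright on its mat (centre within 50 mm of the mat's centre) (all of step 3 and x of lid_grip in the frame of box_rim between -0.004 and 0.004 m and y of lid_grip in the frame of box_rim between -0.004 and 0.004 m and z of lid_grip in the frame of box_rim between 0.041 and 0.049 m and angle between the z axis of lid_grip and the z axis of box_rim, either way round below 0.03 rad and angle between the y axis of lid_grip and the y axis of box_rim, either way round below 0.05 rad and horizontal distance between basket_mid and mat_top below 0.05 m and angle between basket_mid's own z axis and vertical below 0.1 rad and height (world z) of basket_mid below 0.052 m); the robot touches nothing.
It fails at once if one of the bystanders is moved more than 3 cm (distance of any of can_c, carton_c, flashcards_c, highlighter_c, mug_c, tape_c from where it was at the start of the episode above 0.03 m).
Of bead0, bead1, bead2, bead3, bead4, bead5 only 4 to 6 are there at a start; the rules pass over those that are not, and their reading is None.
At some moment in a run one of bead0, bead1, bead2, bead3, bead4, bead5, lid may be knocked a few centimetres aside while the robot is not near it.
It also fails if it takes over 210 s, if anything falls off the work surface, if the arm or the gripper's body presses on something with over 40 N, if the wrist force passes 120 N, or if a joint passes its speed limit or range.

## Working session

There is one attempt and no reset: what is moved stays moved. The work goes in short steps, Python scripts to look and compute and a tool call to move; the robot and the scene stay as the last step left them, time stands still between calls to the robot, and variables do not carry over. Pictures are saved under pics/ and viewed, at most 14 in all, crops included, and the job is handed in when it is done.

Besides the shell and the picture viewer there is one more tool, called in YAML: its name, and indented under it one key for each argument. servo_tool: Moves the arm, as the interface text tells. Its arguments: {"type":"object","properties":{"motion":{"type":"array"},"newtons":{"type":"number"}},"required":["motion"]}

```bash
ls && mkdir -p pics && cat > h.py <<'E'
import numpy as np, cv2
from cell import manip
def shot(n):
    c=manip.camera(n); c['f']=c['frame'].shape[0]/2/np.tan(np.radians(c['vfov'])/2); c['T']=np.array(c['cam_to_world']); return c
def ray(c,u,v):
    d=c['T'][:3,:3]@np.array([(u-c['cx'])/c['f'],(v-c['cy'])/c['f'],1.]); return c['T'][:3,3],d
def plane(c,u,v,z):
    o,d=ray(c,u,v); return o+d*(z-o[2])/d[2]
def cloud(c):
    h,w=c['range_z'].shape; u,v=np.meshgrid(np.arange(w),np.arange(h)); Z=c['range_z']
    P=np.stack([(u-c['cx'])/c['f']*Z,(v-c['cy'])/c['f']*Z,Z],-1)
    W=P@c['T'][:3,:3].T+c['T'][:3,3]; W[Z<=0]=np.nan; return W
def save(c,n): cv2.imwrite('pics/'+n,cv2.cvtColor(c['frame'],cv2.COLOR_RGB2BGR))
E
python3 - <<'E'
from h import *
cs=[shot('top'),shot('side')]
im=np.vstack([c['frame'] for c in cs])
for n,c in zip(('top','side'),cs): print(n,c['f'],c['T'][:3].round(3).tolist()); cv2.imwrite('pics/'+n+'0.png',cv2.resize(c['frame'][...,::-1],(800,600),interpolation=cv2.INTER_CUBIC))
print(manip.read_state())
E
```

```text
pics
top 373.7270506413092 [[-0.015, -0.996, 0.087, 441.167], [-1.0, 0.014, -0.013, -5.529], [0.012, -0.087, -0.996, 1201.093]]
side 438.0703060654551 [[-0.681, -0.507, 0.529, -173.221], [-0.733, 0.459, -0.502, 663.659], [0.012, -0.729, -0.684, 1043.564]]
{'clock': 0.1, 'joints': array([ 1.05638896e+00,  3.00444461e-01,  1.52150203e+00, -8.40088809e-06,
        1.32073255e+00, -6.66225676e-02]), 'qd': array([-0.00016892, -0.00162373, -0.00139859, -0.00079963, -0.00063445,
       -0.00129621]), 'effort': array([ 6.31198986e-07, -5.32646406e+01, -3.53284800e+01,  7.08723301e-02,
        2.34432926e-02, -3.34648780e-05]), 'eef_pos': array([238.03163809, 495.55899648, 204.93438933]), 'eef_rot': array([-3.14050813e+00, -6.42056583e-05,  2.69380990e+00]), 'wrist_force': array([-0.39020719, -0.01393261, -0.11556627]), 'moment': array([0.04268478, 0.00988472, 0.01750168]), 'finger_force': 0.0, 'finger_gap': 94.20136051543982}
```

View pics/top0.png

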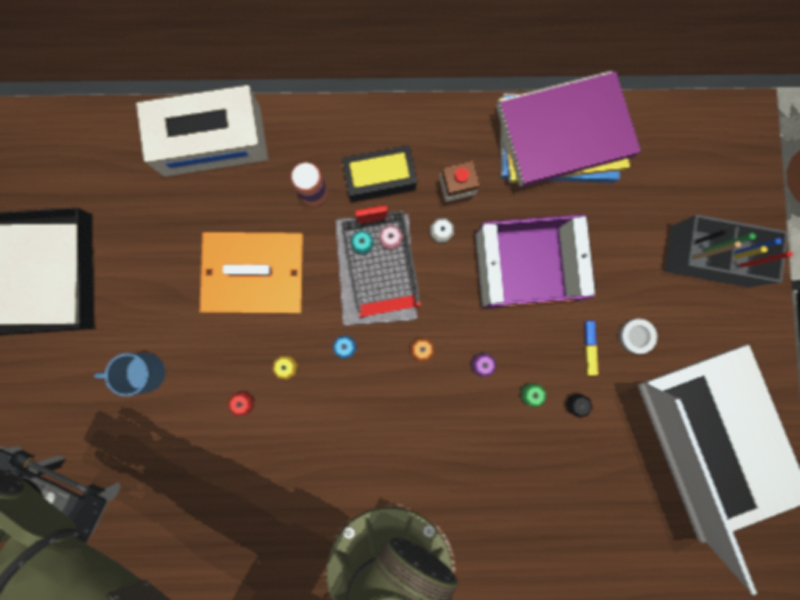

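View pics/side0.png

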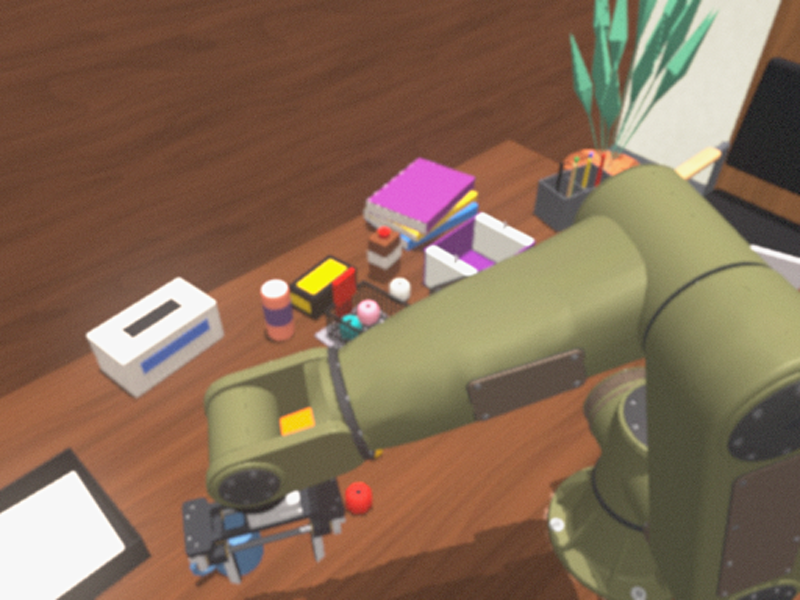

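Top view (800x600): the loose beads are red (239,404), yellow (284,367), blue (344,347), orange (422,349), purple (484,365) and green (535,395). Pink (390,236) and teal (362,241) are in the basket.
The things that could be mistaken for beads are the black one (579,405), the white one (442,230), the yellow highlighter end (592,360), and the carton's red cap (462,174). None of these match the description. The lid is at (246,271) and the box at (537,262).
The side view is mostly blocked by the arm; red is at (358,498).

```bash
cat > find.py <<'E'
from h import *
# hue ranges (OpenCV 0-180)
B={'red':(174,4),'yellow':(23,33),'blue':(98,112),'green':(60,82),'orange':(8,18),'purple':(130,150),'teal':(83,95),'pink':(160,178)}
def beads(c,names=B,zr=(25,60),roi=None,amin=40):
    W=cloud(c); hsv=cv2.cvtColor(c['frame'],cv2.COLOR_RGB2HSV); H,S,V=cv2.split(hsv); out={}
    for n in names:
        a,b=B[n]; m=((H>=a)&(H<=b)) if a<b else ((H>=a)|(H<=b))
        m&=(S>(60 if n=='pink' else 110))&(V>70)&(W[...,2]>zr[0])&(W[...,2]<zr[1])
        if roi: m&=(W[...,0]>roi[0])&(W[...,0]<roi[1])&(W[...,1]>roi[2])&(W[...,1]<roi[3])
        k,l,st,ce=cv2.connectedComponentsWithStats(m.astype(np.uint8))
        for i in range(1,k):
            if st[i,4]<amin: continue
            p=W[l==i]; top=np.nanpercentile(p[:,2],70)
            t=p[p[:,2]>top-5]; (x,y),wh,_=cv2.minAreaRect(t[:,:2].astype(np.float32))
            out.setdefault(n,[]).append([round(float(q),1) for q in (x,y,top,*wh)]+[int(st[i,4])]+ce[i].round().tolist())
    return out
E
python3 - <<'E'
from find import *
c=shot('top'); W=cloud(c)
print(c['f'])
for n,v in beads(c,zr=(25,70)).items(): print(n,v)
f=lambda u,v:W[int(v/1.5625),int(u/1.5625)].round(0)
for n,u,v in [('can',305,176),('carton',462,174),('cards',380,168),('mug',127,375),('tape',639,336),('hl',592,348),('lidbar',246,270),('lid',280,250),('boxfloor',535,262),('rimL',488,250),('rimR',578,255),('mat',345,290),('handle',372,214),('lip',388,307),('floor',385,275)]: print(n,f(u,v))
E
```

```text
373.7270506413092
red [[333.9, 289.7, 38.9, 41.4, 41.1, 175, 154.0, 258.0]]
yellow [[795.2, 8.7, 61.5, 56.3, 114.9, 624, 242.0, 108.0], [797.2, -259.3, 52.7, 49.5, 9.7, 44, 328.0, 109.0], [800.0, -450.2, 53.3, 16.2, 94.5, 125, 390.0, 106.0], [405.5, 202.3, 39.9, 35.3, 35.7, 123, 181.0, 235.0]]
blue [[819.0, 351.0, 64.9, 3.9, 152.7, 109, 132.0, 102.0], [786.6, -435.5, 30.8, 13.7, 95.0, 91, 384.0, 112.0], [443.3, 81.4, 39.6, 38.4, 38.3, 139, 220.0, 222.0]]
green [[342.8, -292.9, 39.6, 36.1, 36.6, 130, 341.0, 252.0]]
orange [[435.4, -73.5, 39.5, 40.5, 40.3, 156, 270.0, 223.0]]
teal [[653.3, 45.1, 47.7, 39.6, 37.8, 141, 231.0, 155.0]]
pink [[655.7, -15.3, 42.7, 29.9, 44.8, 50, 251.0, 155.0]]
can [765. 147. 125.]
carton [ 766. -147.  123.]
cards [799.   7.  61.]
mug [393. 523.   8.]
tape [ 455. -510.   22.]
hl [ 435. -417.   14.]
lidbar [599. 275.  54.]
lid [643. 215.   9.]
boxfloor [ 614. -311.    4.]
rimL [ 622. -197.  100.]
rimR [ 612. -370.   93.]
mat [561.  85.   1.]
handle [691.  22. 132.]
lip [524.  -5.   4.]
floor [589.   1.   2.]
```

```bash
python3 - <<'E'
from find import *
c=shot('top'); W=cloud(c); H,S,V=cv2.split(cv2.cvtColor(c['frame'],cv2.COLOR_RGB2HSV))
X,Y,Z=W[...,0],W[...,1],W[...,2]
def rect(n,m,e=True):
    p=W[m]; (x,y),wh,a=cv2.minAreaRect(p[:,:2].astype(np.float32))
    print(n,len(p),'c',round(x,1),round(y,1),'wh',np.round(wh,1),'a',round(a,1),'z',np.nanpercentile(p[:,2],[5,50,95]).round(1))
box=(X>480)&(X<720)&(Y<-170)&(Y>-400)
rect('rim',box&(Z>92)&(Z<108)); rect('boxall',box&(Z>60)&(Z<125)); 
m=box&(Z>107); print('pins',W[m].round(0).tolist())
rect('well floor',box&(Z>-5)&(Z<12)&(S>100)&(H>135)&(H<165))
lid=(X>480)&(X<720)&(Y>150)&(Y<380)
rect('lidplate',lid&(Z>3)&(Z<20)&(H<20)&(S>150)); rect('bar',lid&(Z>40)&(Z<70))
red=((H>172)|(H<6))&(S>150)
bk=(X>480)&(X<720)&(Y>-70)&(Y<110)
rect('handle',bk&red&(Z>110)); rect('lip',bk&red&(Z<40)); rect('walltop',bk&(Z>65)&(Z<85)); 
rect('mat',bk&(Z>1)&(Z<9)&(S<60)&(V>90))
print('purple px',c['frame'][234,310],c['frame'][234,306],cv2.cvtColor(c['frame'][232:236,304:308],cv2.COLOR_RGB2HSV)[:,:,0])
w=shot('wrist'); save(w,'w0.png'); print(w['T'].round(2).tolist())
E
```

```text
rim 1079 c 603.9 -294.8 wh [160.8 199.5] a 3.9 z [ 94.7  99.1 102.9]
boxall 1504 c 603.5 -294.8 wh [161.7 199.5] a 3.9 z [ 66.6  98.2 102.9]
pins [[613.0, -377.0, 107.0], [612.0, -378.0, 114.0], [611.0, -379.0, 119.0], [611.0, -383.0, 116.0], [610.0, -377.0, 108.0], [609.0, -377.0, 115.0], [609.0, -381.0, 113.0], [608.0, -383.0, 118.0], [606.0, -378.0, 113.0], [606.0, -382.0, 111.0], [606.0, -384.0, 112.0], [602.0, -207.0, 112.0], [600.0, -204.0, 111.0], [599.0, -205.0, 117.0], [599.0, -209.0, 114.0], [600.0, -213.0, 108.0], [597.0, -204.0, 109.0], [596.0, -206.0, 116.0], [596.0, -209.0, 113.0], [596.0, -212.0, 112.0], [594.0, -204.0, 109.0], [594.0, -206.0, 112.0], [594.0, -209.0, 111.0]]
well floor 1708 c 621.8 -320.3 wh [171.6 163.4] a 3.8 z [1.4 5.4 9.3]
lidplate 2921 c 599.8 274.8 wh [208.7 168.8] a 89.3 z [ 4.1  7.6 11.3]
bar 179 c 597.6 273.2 wh [89.9 16.1] a 89.0 z [48.8 54.7 58.4]
handle 113 c 694.7 23.3 wh [12.6 57.5] a 9.7 z [115.1 131.7 135.3]
lip 239 c 620.1 9.6 wh [211.4 112.6] a 9.5 z [ 5.5  9.8 14.9]
walltop 268 c 604.9 7.2 wh [190.4 124.9] a 9.6 z [74.3 78.3 82.2]
mat 1617 c 602.0 19.3 wh [221.7 151.7] a 3.8 z [1.5 4.2 8. ]
purple px [110  99 112] [193 130 206] [[144 145 145 145]
 [144 145 145 145]
 [144 145 145 145]
 [144 144 145 145]]
[[0.43, 0.87, 0.25, 166.36], [0.9, -0.42, -0.12, 530.15], [-0.0, 0.27, -0.96, 383.57], [0.0, 0.0, 0.0, 1.0]]
```

View pics/w0.png

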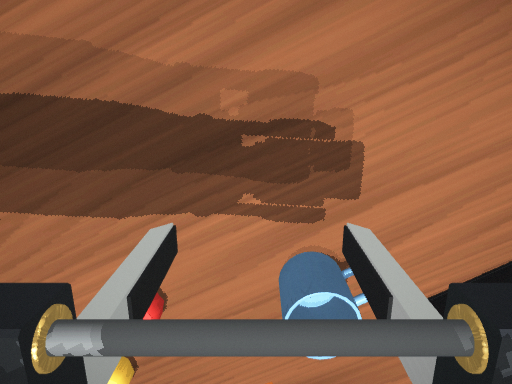

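The wrist view shows the fingers and the mug at (320,300), with the red bead under the left finger at (155,305). The scene geometry agrees with the sizes given. I'll move above the red bead and check it with a close crop.

servo_tool:
  motion:
    - [[0.192, -0.412, -0.13, 0, 0, -0.304, 0], [0.192, -0.412, -0.13, 0, 0, -0.304, 0], [0.192, -0.412, -0.13, 0, 0, -0.304, 0], [0.192, -0.412, -0.13, 0, 0, -0.304, 0], [0.192, -0.412, -0.13, 0, 0, -0.304, 0], [0.192, -0.412, -0.13, 0, 0, -0.304, 0], [0.192, -0.412, -0.13, 0, 0, -0.304, 0], [0.192, -0.412, -0.13, 0, 0, -0.304, 0]]
  newtons: 20

```text
clock: 1.05
eef_pos: [334.3, 289.6, 140.5]
eef_rot: [-3.142, -0.0, 1.737]
wrist_force: [0.4, 0.5, -0.4]
finger_gap: 93.9
finger_force: 0.0
```

```bash
python3 - <<'E'
from find import *
w=shot('wrist'); save(w,'w1.png'); print(beads(w,['red','yellow','blue'],zr=(15,60)))
c=shot('top'); W=cloud(c); H,S,V=cv2.split(cv2.cvtColor(c['frame'],cv2.COLOR_RGB2HSV)); X,Y,Z=[W[...,i] for i in range(3)]
m=(H>135)&(H<155)&(S>60)&(X<480)&(Z>30)&(Z<60)&(Y<0); print(cv2.minAreaRect(W[m][:,:2].astype(np.float32)),m.sum())
print(beads(c,['red','yellow','blue','orange','green'],roi=(300,480,-350,350)))
s=manip.read_state(); print(s['eef_pos'],s['eef_rot'],s['joints'])
E
```

```text
{'red': [[334.2, 290.3, 39.0, 39.0, 39.4, 2065, 260.0, 184.0]], 'yellow': [[403.9, 204.7, 39.2, 38.7, 37.6, 1204, 317.0, 287.0]], 'blue': [[404.0, 450.8, 25.8, 28.7, 2.7, 186, 380.0, 2.0], [439.7, 99.5, 31.6, 43.8, 14.9, 776, 328.0, 374.0]]}
((403.66973876953125, -195.01611328125), (39.09565734863281, 42.02220153808594), 45.982425689697266) 143
{'red': [[335.7, 290.2, 39.5, 37.3, 38.9, 177, 154.0, 258.0]], 'yellow': [[405.3, 201.6, 40.4, 35.9, 34.2, 122, 181.0, 235.0]], 'blue': [[443.3, 82.4, 39.1, 39.6, 37.1, 142, 220.0, 222.0]], 'orange': [[436.2, -74.3, 39.5, 39.0, 39.5, 154, 270.0, 223.0]], 'green': [[342.4, -292.3, 39.2, 36.2, 39.0, 130, 341.0, 252.0]]}
[334.09745872 289.8288799  140.4532045 ] [-3.14159238e+00 -1.67865766e-06  1.74092061e+00] [6.31718692e-01 1.30392817e-01 1.88841942e+00 1.80333876e-06
 1.12277991e+00 4.61593623e-01]
```

View pics/w1.png

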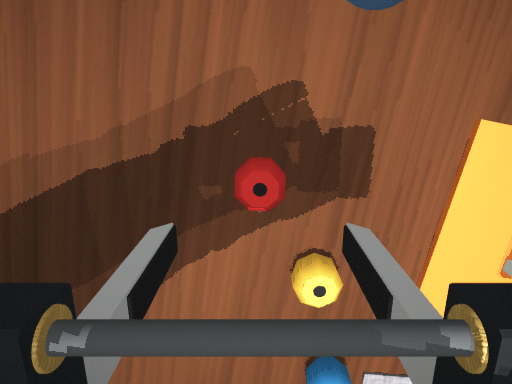

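The crop shows the eight-sided red bead with a dark hole at (260,184), and yellow at (317,283). Both views give the same position, about (334,290), with the top at about 39 mm. Now I'll grasp it.

servo_tool:
  motion:
    - [[0, 0, -0.257, 0, 0, 0, 0], [0, 0, -0.257, 0, 0, 0, 0], [0, 0, -0.257, 0, 0, 0, 0], [0, 0, -0.257, 0, 0, 0, 0], [0, 0, -0.257, 0, 0, 0, 1], [0, 0, -0.257, 0, 0, 0, 1], [0, 0, -0.257, 0, 0, 0, 1], [0, 0, -0.021, 0, 0, 0, 1], [0, 0, -0.021, 0, 0, 0, 1], [0, 0, -0.021, 0, 0, 0, 1]]
  newtons: 15

```text
clock: 2.15
eef_pos: [335.5, 290.8, 135.3]
eef_rot: [3.135, -0.003, 1.739]
wrist_force: [-0.0, -0.1, 0.1]
finger_gap: 49.4
finger_force: 0.0
```

```bash
python3 - <<'E'
from find import *
w=shot('wrist'); print(beads(w,['red'],zr=(15,200)))
s=manip.read_state(); print(s['eef_pos'],s['finger_gap'],s['finger_force'])
E
```

```text
{'red': [[334.1, 290.6, 39.0, 39.0, 39.0, 2132, 257.0, 187.0]]}
[335.89733569 291.12782019 136.2574959 ] 45.60774485078412 0.0
```

The fingers close at about 75 mm/s, so the lift came too early and the bead still stands in place. I'll pre-close the fingers and try again.

servo_tool:
  motion:
    - [[0, 0, 0, 0, 0, 0, 0.28], [0, 0, 0, 0, 0, 0, 0.28], [0, 0, 0, 0, 0, 0, 0.28]]

```text
clock: 2.5
eef_pos: [333.7, 289.4, 128.9]
eef_rot: [-3.14, 0.001, 1.739]
wrist_force: [0.1, 0.1, -0.4]
finger_gap: 65.7
finger_force: 0.0
```

```bash
python3 - <<'E'
from h import *
s=manip.read_state(); print(s['eef_pos'],s['eef_rot'],s['finger_gap'],s['finger_force'])
E
```

```text
[333.68738031 289.43200236 128.91291095] [-3.13987765e+00  8.44551977e-04  1.73881223e+00] 65.70507385409306 0.0
```

servo_tool:
  motion:
    - [[0, 0, -0.236, 0, 0, 0, 0.28], [0, 0, -0.236, 0, 0, 0, 0.28], [0, 0, -0.236, 0, 0, 0, 0.28], [0, 0, -0.236, 0, 0, 0, 0.28], [0, 0, -0.236, 0, 0, 0, 1], [0, 0, -0.236, 0, 0, 0, 1], [0, 0, -0.236, 0, 0, 0, 1], [0, 0, -0.236, 0, 0, 0, 1], [0, 0, -0.236, 0, 0, 0, 1], [0, 0, -0.1, 0, 0, 0, 1]]

```text
clock: 3.5
eef_pos: [331.9, 288.0, 58.5]
eef_rot: [-3.133, 0.004, 1.739]
wrist_force: [1.1, 0.3, 1.2]
finger_gap: 44.6
finger_force: 14.9
```

servo_tool:
  motion:
    - [[0, 0, 0.1, 0, 0, 0, 1], [0, 0, 0.1, 0, 0, 0, 1]]

```text
clock: 3.7
eef_pos: [336.4, 291.5, 117.9]
eef_rot: [3.133, -0.005, 1.739]
wrist_force: [-0.0, 1.0, -1.4]
finger_gap: 44.2
finger_force: 14.9
```

servo_tool:
  motion:
    - [[0.53, -0.508, 0.03, 0, 0, 0, 1], [0.53, -0.508, 0.03, 0, 0, 0, 1], [0.53, -0.508, 0.03, 0, 0, 0, 1], [0.53, -0.508, 0.03, 0, 0, 0, 1], [0.53, -0.508, 0.03, 0, 0, 0, 1], [0.53, -0.508, 0.03, 0, 0, 0, 1], [0.53, -0.508, 0.03, 0, 0, 0, 1], [0.53, -0.508, 0.03, 0, 0, 0, 1], [0.53, -0.508, 0, 0, 0, 0, 1], [0.53, -0.508, -0.04, 0, 0, 0, 1]]

```text
clock: 4.7
eef_pos: [598.9, 35.9, 91.1]
eef_rot: [3.141, -0.0, 1.738]
wrist_force: [0.5, 0.5, -1.0]
finger_gap: 44.4
finger_force: 14.9
```

servo_tool:
  motion:
    - [[0, 0, -0.04, 0, 0, 0, 1], [0, 0, -0.076, 0, 0, 0, 1], [0, 0, -0.076, 0, 0, 0, 1], [0, 0, -0.076, 0, 0, 0, 1], [0, 0, -0.076, 0, 0, 0, 0.38], [0, 0, -0.076, 0, 0, 0, 0.38], [0, 0, -0.076, 0, 0, 0, 0.38], [0, 0, 0, 0, 0, 0, 0.38], [0, 0, 0.06, 0, 0, 0, 0.38]]

```text
clock: 5.6
eef_pos: [599.1, 35.8, 123.4]
eef_rot: [-3.142, 0.0, 1.739]
wrist_force: [-1.2, -0.3, 1.3]
finger_gap: 58.1
finger_force: 0.0
```

```bash
python3 - <<'E'
from find import *
w=shot('wrist'); save(w,'w2.png'); print(beads(w,['red','teal','pink'],zr=(15,90)))
s=manip.read_state(); print(s['eef_pos'],s['finger_gap'],s['finger_force'])
E
```

```text
{'red': [[504.3, 49.0, 77.5, 6.9, 5.9, 329, 134.0, 164.0], [599.6, 36.9, 47.1, 40.2, 39.8, 2264, 260.0, 194.0], [689.0, 25.3, 84.2, 57.1, 10.0, 910, 384.0, 240.0]], 'teal': [[654.1, 45.8, 47.0, 39.1, 39.6, 2322, 328.0, 194.0]], 'pink': [[649.7, -18.1, 41.2, 14.2, 43.6, 512, 304.0, 253.0]]}
[601.15551355  35.78535718 128.88560824] 58.143002159958435 0.0
```

View pics/w2.png

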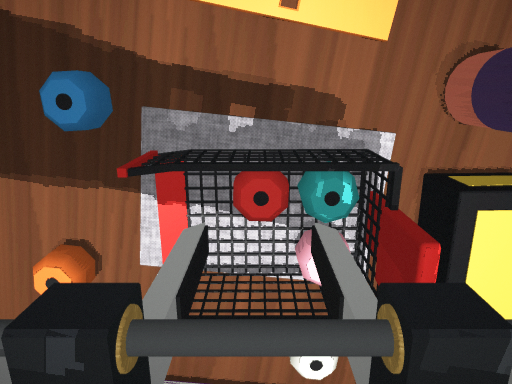

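Red landed upright at pixel (260,194), next to teal (328,194), with pink just visible at (312,255). Yellow is next.

servo_tool:
  motion:
    - [[-0.389, 0.334, 0, 0, 0, 0, 0.28], [-0.389, 0.334, 0, 0, 0, 0, 0.28], [-0.389, 0.334, 0, 0, 0, 0, 0.28], [-0.389, 0.334, 0, 0, 0, 0, 0.28], [-0.389, 0.334, 0, 0, 0, 0, 0.28], [-0.389, 0.334, 0, 0, 0, 0, 0.28], [-0.389, 0.334, 0, 0, 0, 0, 0.28], [-0.389, 0.334, -0.08, 0, 0, 0, 0.28], [-0.389, 0.334, -0.16, 0, 0, 0, 0.28], [-0.389, 0.334, -0.22, 0, 0, 0, 0.28]]

```text
clock: 6.65
eef_pos: [405.3, 201.6, 10.0]
eef_rot: [-3.141, 0.0, 1.737]
wrist_force: [-0.3, 0.1, 0.4]
finger_gap: 67.6
finger_force: 0.0
```

servo_tool:
  motion:
    - [[0, 0, 0, 0, 0, 0, 0.28], [0, 0, 0, 0, 0, 0, 1], [0, 0, 0, 0, 0, 0, 1], [0, 0, 0, 0, 0, 0, 1], [0, 0, 0, 0, 0, 0, 1], [0, 0, 0, 0, 0, 0, 1], [0, 0, 0.1, 0, 0, 0, 1], [0, 0, 0.2, 0, 0, 0, 1], [0, 0, 0.22, 0, 0, 0, 1]]

```text
clock: 7.55
eef_pos: [406.7, 203.6, 127.5]
eef_rot: [3.133, -0.002, 1.739]
wrist_force: [-0.1, 0.8, 0.2]
finger_gap: 47.0
finger_force: 15.0
```

servo_tool:
  motion:
    - [[0.408, -0.449, 0, 0, 0, 0, 1], [0.408, -0.449, 0, 0, 0, 0, 1], [0.408, -0.449, 0, 0, 0, 0, 1], [0.408, -0.449, 0, 0, 0, 0, 1], [0.408, -0.449, 0, 0, 0, 0, 1], [0.408, -0.449, 0, 0, 0, 0, 1], [0.408, -0.449, 0, 0, 0, 0, 1], [0.408, -0.449, 0, 0, 0, 0, 1], [0.408, -0.449, -0.06, 0, 0, 0, 1]]

```text
clock: 8.45
eef_pos: [610.0, -21.1, 95.0]
eef_rot: [3.136, 0.001, 1.739]
wrist_force: [1.1, 0.8, -0.3]
finger_gap: 47.2
finger_force: 15.0
```

servo_tool:
  motion:
    - [[0, 0, -0.04, 0, 0, 0, 1], [0, 0, -0.076, 0, 0, 0, 1], [0, 0, -0.076, 0, 0, 0, 1], [0, 0, -0.076, 0, 0, 0, 1], [0, 0, -0.076, 0, 0, 0, 0.38], [0, 0, -0.076, 0, 0, 0, 0.38], [0, 0, -0.076, 0, 0, 0, 0.38], [0, 0, 0, 0, 0, 0, 0.38], [0, 0, 0.06, 0, 0, 0, 0.38], [0, 0, 0.06, 0, 0, 0, 0.38]]

```text
clock: 9.45
eef_pos: [610.5, -21.9, 126.7]
eef_rot: [3.135, 0.002, 1.739]
wrist_force: [0.1, 0.6, 0.1]
finger_gap: 58.0
finger_force: 0.0
```

```bash
cat > chk.py <<'E'
from find import *
w=shot('wrist'); print('W',beads(w,['red','teal','pink','yellow','orange','blue','purple'],zr=(30,95),roi=(500,690,-70,100),amin=150))
c=shot('top'); print('T',{k:[q[:3]+q[5:6] for q in v] for k,v in beads(c,zr=(25,70),roi=(300,690,-350,350)).items()})
s=manip.read_state(); print(s['clock'],s['eef_pos'],s['finger_gap'],s['finger_force'])
E
sed -i "s/60 if n=='pink'/60 if n in('pink','purple')/" find.py; python3 chk.py
```

```text
W {'red': [[599.9, 36.1, 46.9, 39.9, 40.3, 2315, 260.0, 119.0], [687.2, 34.7, 88.5, 4.8, 36.4, 762, 390.0, 148.0], [524.1, -63.5, 75.2, 7.1, 7.3, 343, 139.0, 234.0]], 'teal': [[654.1, 45.5, 47.1, 39.2, 39.4, 2662, 329.0, 119.0]], 'pink': [[663.1, -11.9, 46.9, 39.9, 40.4, 2064, 323.0, 191.0]]}
T {'green': [[343.0, -292.2, 39.4, 127]], 'purple': [[401.8, -194.7, 39.8, 142]]}
9.55 [608.74265224 -21.78046965 122.31423828] 58.26766603990108 0.0
```

```bash
python3 - <<'E'
from h import *
w=shot('wrist'); W=cloud(w); hsv=cv2.cvtColor(w['frame'],cv2.COLOR_RGB2HSV)
for v in (170,185,205): print([ (hsv[v,u].tolist(),W[v,u].round(0).tolist()) for u in (240,252,270)])
E
```

```text
[([20, 172, 175], [590.0, -8.0, 19.0]), ([21, 184, 212], [600.0, -2.0, 39.0]), ([21, 185, 208], [613.0, 0.0, 38.0])]
[([22, 183, 222], [592.0, -14.0, 43.0]), ([23, 178, 238], [601.0, -12.0, 47.0]), ([23, 177, 239], [615.0, -9.0, 48.0])]
[([21, 187, 220], [595.0, -29.0, 46.0]), ([23, 179, 239], [604.0, -27.0, 48.0]), ([23, 178, 239], [618.0, -25.0, 48.0])]
```

servo_tool:
  motion:
    - [[-0.411, -0.347, 0, 0, 0, 0, 0.28], [-0.411, -0.347, 0, 0, 0, 0, 0.28], [-0.411, -0.347, 0, 0, 0, 0, 0.28], [-0.411, -0.347, 0, 0, 0, 0, 0.28], [-0.411, -0.347, 0, 0, 0, 0, 0.28], [-0.411, -0.347, 0, 0, 0, 0, 0.28], [-0.411, -0.347, 0, 0, 0, 0, 0.28], [-0.411, -0.347, -0.08, 0, 0, 0, 0.28], [-0.411, -0.347, -0.16, 0, 0, 0, 0.28], [-0.411, -0.347, -0.22, 0, 0, 0, 0.28]]

```text
clock: 10.6
eef_pos: [402.8, -194.0, 9.3]
eef_rot: [-3.14, -0.002, 1.739]
wrist_force: [0.7, 0.1, -0.7]
finger_gap: 67.4
finger_force: 0.0
```

servo_tool:
  motion:
    - [[0, 0, 0, 0, 0, 0, 0.28], [0, 0, 0, 0, 0, 0, 1], [0, 0, 0, 0, 0, 0, 1], [0, 0, 0, 0, 0, 0, 1], [0, 0, 0, 0, 0, 0, 1], [0, 0, 0, 0, 0, 0, 1], [0, 0, 0.1, 0, 0, 0, 1], [0, 0, 0.2, 0, 0, 0, 1], [0, 0, 0.22, 0, 0, 0, 1]]

```text
clock: 11.5
eef_pos: [405.0, -196.3, 127.3]
eef_rot: [3.135, 0.005, 1.739]
wrist_force: [0.1, 0.2, -0.7]
finger_gap: 44.0
finger_force: 14.9
```

servo_tool:
  motion:
    - [[0.315, 0.331, 0, 0, 0, 0, 1], [0.315, 0.331, 0, 0, 0, 0, 1], [0.315, 0.331, 0, 0, 0, 0, 1], [0.315, 0.331, 0, 0, 0, 0, 1], [0.315, 0.331, 0, 0, 0, 0, 1], [0.315, 0.331, 0, 0, 0, 0, 1], [0.315, 0.331, 0, 0, 0, 0, 1], [0.315, 0.331, -0.06, 0, 0, 0, 1]]

```text
clock: 12.3
eef_pos: [562.0, -30.7, 94.7]
eef_rot: [3.136, 0.002, 1.738]
wrist_force: [0.7, -0.3, -0.6]
finger_gap: 44.5
finger_force: 14.9
```

servo_tool:
  motion:
    - [[0, 0, -0.04, 0, 0, 0, 1], [0, 0, -0.076, 0, 0, 0, 1], [0, 0, -0.076, 0, 0, 0, 1], [0, 0, -0.076, 0, 0, 0, 1], [0, 0, -0.076, 0, 0, 0, 0.38], [0, 0, -0.076, 0, 0, 0, 0.38], [0, 0, -0.076, 0, 0, 0, 0.38], [0, 0, 0, 0, 0, 0, 0.38], [0, 0, 0.06, 0, 0, 0, 0.38], [0, 0, 0.06, 0, 0, 0, 0.38]]

```text
clock: 13.3
eef_pos: [562.5, -29.9, 126.3]
eef_rot: [3.135, 0.002, 1.739]
wrist_force: [-0.1, -0.1, -0.4]
finger_gap: 58.4
finger_force: 0.0
```

```bash
sed -i "s/'yellow':(23,33)/'yellow':(20,33)/" find.py; python3 chk.py
```

```text
W {'red': [[599.4, 36.2, 47.1, 39.3, 40.0, 2679, 321.0, 119.0], [686.9, 34.8, 88.5, 6.1, 36.5, 1195, 465.0, 148.0]], 'teal': [[653.7, 45.6, 47.0, 39.9, 39.5, 2783, 392.0, 119.0]], 'pink': [[663.1, -11.8, 43.0, 43.8, 44.4, 1123, 375.0, 187.0]], 'yellow': [[609.2, -21.1, 47.0, 39.1, 39.7, 2335, 317.0, 191.0]], 'purple': [[562.3, -29.4, 47.0, 39.4, 39.2, 2291, 259.0, 192.0]]}
T {'blue': [[445.1, 86.1, 39.9, 116]], 'green': [[342.5, -292.5, 39.2, 133]], 'teal': [[655.4, 53.2, 47.3, 78]]}
13.4 [560.75507828 -29.72894742 122.31815999] 57.99025209436451 0.0
```

servo_tool:
  motion:
    - [[-0.436, -0.525, 0, 0, 0, 0, 0.28], [-0.436, -0.525, 0, 0, 0, 0, 0.28], [-0.436, -0.525, 0, 0, 0, 0, 0.28], [-0.436, -0.525, 0, 0, 0, 0, 0.28], [-0.436, -0.525, 0, 0, 0, 0, 0.28], [-0.436, -0.525, 0, 0, 0, 0, 0.28], [-0.436, -0.525, 0, 0, 0, 0, 0.28], [-0.436, -0.525, -0.08, 0, 0, 0, 0.28], [-0.436, -0.525, -0.16, 0, 0, 0, 0.28], [-0.436, -0.525, -0.22, 0, 0, 0, 0.28]]

```text
clock: 14.4
eef_pos: [341.3, -291.5, 9.1]
eef_rot: [-3.14, -0.002, 1.738]
wrist_force: [0.5, -0.7, -0.4]
finger_gap: 67.1
finger_force: 0.0
```

servo_tool:
  motion:
    - [[0, 0, 0, 0, 0, 0, 0.28], [0, 0, 0, 0, 0, 0, 1], [0, 0, 0, 0, 0, 0, 1], [0, 0, 0, 0, 0, 0, 1], [0, 0, 0, 0, 0, 0, 1], [0, 0, 0, 0, 0, 0, 1], [0, 0, 0.1, 0, 0, 0, 1], [0, 0, 0.2, 0, 0, 0, 1], [0, 0, 0.22, 0, 0, 0, 1]]

```text
clock: 15.3
eef_pos: [344.2, -293.7, 127.3]
eef_rot: [3.137, 0.007, 1.739]
wrist_force: [-0.3, -0.2, -1.1]
finger_gap: 46.9
finger_force: 15.0
```

servo_tool:
  motion:
    - [[0.416, 0.639, 0, 0, 0, 0, 1], [0.416, 0.639, 0, 0, 0, 0, 1], [0.416, 0.639, 0, 0, 0, 0, 1], [0.416, 0.639, 0, 0, 0, 0, 1], [0.416, 0.639, 0, 0, 0, 0, 1], [0.416, 0.639, 0, 0, 0, 0, 1], [0.416, 0.639, 0, 0, 0, 0, 1], [0.416, 0.639, 0, 0, 0, 0, 1], [0.416, 0.639, 0, 0, 0, 0, 1], [0.416, 0.639, -0.06, 0, 0, 0, 1]]

```text
clock: 16.3
eef_pos: [552.4, 27.8, 94.3]
eef_rot: [3.136, 0.001, 1.74]
wrist_force: [0.2, -0.8, -0.1]
finger_gap: 46.8
finger_force: 15.0
```

servo_tool:
  motion:
    - [[0, 0, -0.04, 0, 0, 0, 1], [0, 0, -0.076, 0, 0, 0, 1], [0, 0, -0.076, 0, 0, 0, 1], [0, 0, -0.076, 0, 0, 0, 1], [0, 0, -0.076, 0, 0, 0, 0.38], [0, 0, -0.076, 0, 0, 0, 0.38], [0, 0, -0.076, 0, 0, 0, 0.38], [0, 0, 0, 0, 0, 0, 0.38], [0, 0, 0.06, 0, 0, 0, 0.38], [0, 0, 0.06, 0, 0, 0, 0.38]]

```text
clock: 17.3
eef_pos: [552.5, 27.3, 126.3]
eef_rot: [3.135, 0.001, 1.739]
wrist_force: [-0.3, -0.5, -0.1]
finger_gap: 58.0
finger_force: 0.0
```

```bash
sed -i "s/\['red','teal','pink','yellow','orange','blue','purple'\]/B/" chk.py; python3 chk.py
```

```text
W {'red': [[504.3, 48.7, 80.1, 6.1, 6.5, 244, 198.0, 164.0], [599.7, 37.0, 47.1, 39.7, 39.5, 2203, 317.0, 192.0], [687.1, 35.2, 88.5, 5.8, 36.9, 1041, 452.0, 230.0], [523.5, -62.4, 69.0, 6.5, 5.4, 315, 206.0, 298.0]], 'yellow': [[598.5, -24.9, 43.6, 23.1, 44.7, 635, 299.0, 253.0]], 'green': [[552.9, 30.9, 47.1, 47.0, 40.5, 2223, 258.0, 193.0]], 'purple': [[562.6, -29.3, 46.9, 40.1, 39.1, 2029, 259.0, 256.0]], 'teal': [[654.0, 46.0, 47.1, 39.6, 39.5, 2273, 384.0, 192.0]], 'pink': [[663.1, -0.7, 39.7, 46.8, 24.8, 522, 375.0, 241.0]]}
T {'orange': [[435.2, -72.5, 39.2, 156]]}
17.4 [550.74729319  27.26341717 122.30695338] 57.976004148026625 0.0
```

Six beads are standing in a 2x3 floor layer. The last two go on top, each bridging a pair. I'll check blue from above first.

servo_tool:
  motion:
    - [[-0.214, 0.11, 0, 0, 0, 0, 0.28], [-0.214, 0.11, 0, 0, 0, 0, 0.28], [-0.214, 0.11, 0, 0, 0, 0, 0.28], [-0.214, 0.11, 0, 0, 0, 0, 0.28], [-0.214, 0.11, 0, 0, 0, 0, 0.28]]

```text
clock: 17.9
eef_pos: [443.7, 82.2, 121.5]
eef_rot: [-3.141, 0.0, 1.739]
wrist_force: [0.1, -0.0, -0.7]
finger_gap: 67.7
finger_force: 0.0
```

```bash
python3 - <<'E'
from find import *
w=shot('wrist'); print(beads(w,['blue','orange'],zr=(20,60)))
s=manip.read_state(); print(s['eef_pos'])
E
```

```text
{'blue': [[443.8, 83.6, 39.0, 39.5, 39.3, 2273, 260.0, 189.0]], 'orange': [[437.3, -81.4, 39.4, 37.1, 16.9, 360, 224.0, 361.0]]}
[444.06085542  82.01824964 121.54379907]
```

servo_tool:
  motion:
    - [[0, 0, -0.08, 0, 0, 0, 0.28], [0, 0, -0.16, 0, 0, 0, 0.28], [0, 0, -0.22, 0, 0, 0, 0.28], [0, 0, -0.22, 0, 0, 0, 0.28], [0, 0, -0.22, 0, 0, 0, 1], [0, 0, -0.22, 0, 0, 0, 1], [0, 0, -0.22, 0, 0, 0, 1], [0, 0, -0.22, 0, 0, 0, 1], [0, 0, -0.22, 0, 0, 0, 1]]

```text
clock: 18.85
eef_pos: [444.5, 82.3, 13.2]
eef_rot: [3.139, 0.0, 1.739]
wrist_force: [-0.5, -0.1, 7.9]
finger_gap: 44.4
finger_force: 14.9
```

servo_tool:
  motion:
    - [[0, 0, 0.1, 0, 0, 0, 1], [0, 0, 0.2, 0, 0, 0, 1], [0, 0, 0.22, 0, 0, 0, 1], [0.366, -0.083, 0.22, 0, 0, 0, 1], [0.366, -0.083, 0.22, 0, 0, 0, 1], [0.366, -0.083, 0.22, 0, 0, 0, 1], [0.366, -0.083, 0.22, 0, 0, 0, 1], [0.366, -0.083, 0.22, 0, 0, 0, 1], [0.366, -0.083, 0.22, 0, 0, 0, 1], [0.366, -0.083, 0.16, 0, 0, 0, 1]]

```text
clock: 19.85
eef_pos: [627.8, 41.1, 95.3]
eef_rot: [3.135, 0.001, 1.739]
wrist_force: [0.2, -0.5, -0.6]
finger_gap: 44.4
finger_force: 14.9
```

servo_tool:
  motion:
    - [[0, 0, -0.03, 0, 0, 0, 1], [0, 0, -0.05, 0, 0, 0, 1], [0, 0, -0.06, 0, 0, 0, 1], [0, 0, -0.06, 0, 0, 0, 1], [0, 0, -0.06, 0, 0, 0, 1], [0, 0, -0.06, 0, 0, 0, 0.38], [0, 0, -0.06, 0, 0, 0, 0.38], [0, 0, -0.06, 0, 0, 0, 0.38], [0, 0, 0, 0, 0, 0, 0.38], [0, 0, 0.06, 0, 0, 0, 0.38]]

```text
clock: 20.85
eef_pos: [626.2, 40.8, 122.2]
eef_rot: [-3.14, -0.0, 1.739]
wrist_force: [0.1, 0.1, -0.4]
finger_gap: 58.4
finger_force: 0.0
```

```bash
python3 chk.py
```

```text
W {'red': [[504.4, 48.9, 78.6, 6.8, 6.0, 317, 92.0, 166.0], [593.1, 37.7, 47.1, 41.4, 27.1, 1351, 217.0, 193.0], [686.5, 41.7, 88.7, 23.3, 5.2, 388, 348.0, 226.0]], 'yellow': [[610.4, -20.7, 47.0, 39.4, 37.7, 1995, 230.0, 259.0]], 'blue': [[626.5, 42.5, 87.0, 39.7, 39.3, 3397, 261.0, 206.0]], 'green': [[552.6, 27.2, 47.0, 39.3, 40.0, 2308, 167.0, 196.0]], 'purple': [[550.9, -23.8, 46.8, 38.0, 14.1, 759, 159.0, 253.0]], 'teal': [[659.8, 49.2, 47.1, 27.4, 40.3, 1369, 304.0, 192.0]], 'pink': [[661.1, -12.0, 43.7, 39.7, 43.9, 943, 287.0, 252.0]]}
T {'yellow': [[608.7, -32.6, 48.3, 82]], 'orange': [[436.9, -72.6, 39.8, 154]], 'purple': [[562.5, -38.7, 47.7, 87]]}
20.95 [628.41652073  40.77780752 126.39224247] 58.3259176421776 0.0
```

servo_tool:
  motion:
    - [[-0.382, -0.229, 0, 0, 0, 0, 0.28], [-0.382, -0.229, 0, 0, 0, 0, 0.28], [-0.382, -0.229, 0, 0, 0, 0, 0.28], [-0.382, -0.229, 0, 0, 0, 0, 0.28], [-0.382, -0.229, 0, 0, 0, 0, 0.28], [-0.382, -0.229, 0, 0, 0, 0, 0.28], [-0.382, -0.229, -0.08, 0, 0, 0, 0.28], [-0.382, -0.229, -0.16, 0, 0, 0, 0.28], [-0.382, -0.229, -0.22, 0, 0, 0, 0.28], [-0.382, -0.229, -0.22, 0, 0, 0, 0.28]]

```text
clock: 21.95
eef_pos: [434.0, -72.9, 8.8]
eef_rot: [-3.136, -0.003, 1.739]
wrist_force: [-0.4, 0.1, 1.0]
finger_gap: 67.5
finger_force: 0.0
```

servo_tool:
  motion:
    - [[0, 0, 0, 0, 0, 0, 1], [0, 0, 0, 0, 0, 0, 1], [0, 0, 0, 0, 0, 0, 1], [0, 0, 0, 0, 0, 0, 1], [0, 0, 0, 0, 0, 0, 1], [0, 0, 0.1, 0, 0, 0, 1], [0, 0, 0.2, 0, 0, 0, 1], [0, 0, 0.22, 0, 0, 0, 1]]

```text
clock: 22.75
eef_pos: [437.7, -74.2, 127.3]
eef_rot: [3.134, 0.003, 1.739]
wrist_force: [-0.6, -0.5, -0.3]
finger_gap: 45.9
finger_force: 14.7
```

servo_tool:
  motion:
    - [[0.3, 0.097, 0, 0, 0, 0, 1], [0.3, 0.097, 0, 0, 0, 0, 1], [0.3, 0.097, 0, 0, 0, 0, 1], [0.3, 0.097, 0, 0, 0, 0, 1], [0.3, 0.097, 0, 0, 0, 0, 1], [0.3, 0.097, 0, 0, 0, 0, 1], [0.3, 0.097, -0.06, 0, 0, 0, 1]]

```text
clock: 23.45
eef_pos: [586.6, -26.0, 95.4]
eef_rot: [3.135, 0.002, 1.738]
wrist_force: [0.3, -0.7, -1.8]
finger_gap: 45.5
finger_force: 14.7
```

servo_tool:
  motion:
    - [[0, 0, -0.03, 0, 0, 0, 1], [0, 0, -0.05, 0, 0, 0, 1], [0, 0, -0.06, 0, 0, 0, 1], [0, 0, -0.06, 0, 0, 0, 1], [0, 0, -0.06, 0, 0, 0, 1], [0, 0, -0.06, 0, 0, 0, 0.38], [0, 0, -0.06, 0, 0, 0, 0.38], [0, 0, -0.06, 0, 0, 0, 0.38], [0, 0, 0, 0, 0, 0, 0.38], [0, 0, 0.08, 0, 0, 0, 0.38]]

```text
clock: 24.45
eef_pos: [584.7, -25.1, 131.3]
eef_rot: [-3.138, -0.001, 1.739]
wrist_force: [0.1, 0.2, 1.0]
finger_gap: 58.6
finger_force: 0.0
```

```bash
python3 chk.py; python3 -c "
from h import *
w=shot('wrist'); save(w,'w3.png')"
```

```text
W {'red': [[595.2, 36.3, 47.0, 31.3, 39.8, 1882, 286.0, 120.0], [687.1, 35.0, 88.5, 5.4, 36.1, 930, 428.0, 150.0], [523.5, -63.2, 74.9, 7.2, 6.4, 290, 175.0, 233.0]], 'yellow': [[617.1, -17.4, 47.0, 25.0, 41.1, 1229, 300.0, 188.0]], 'blue': [[626.4, 42.3, 87.0, 39.6, 40.0, 3518, 337.0, 123.0]], 'green': [[552.5, 26.9, 46.9, 40.3, 40.1, 1986, 229.0, 123.0]], 'orange': [[585.6, -23.2, 86.9, 39.3, 40.2, 3230, 262.0, 202.0]], 'purple': [[554.3, -28.7, 46.9, 41.7, 24.5, 1212, 223.0, 189.0]], 'teal': [[660.0, 48.7, 47.1, 26.1, 39.6, 1061, 378.0, 118.0]], 'pink': [[663.0, -11.6, 46.0, 41.1, 41.5, 1513, 352.0, 190.0]]}
T {}
24.55 [587.81419572 -25.41528312 137.28358016] 57.72222609850961 0.0
```

View pics/w3.png

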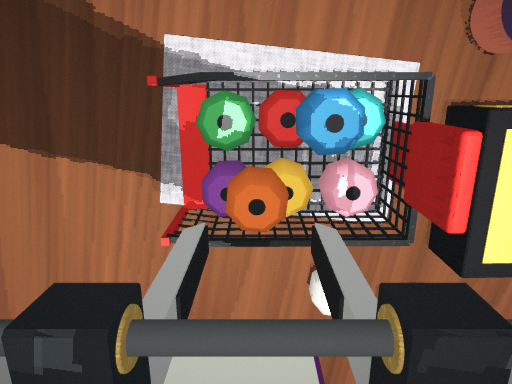

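All eight beads are in the basket: green (225,120), red (287,118), blue on top (333,122), teal (365,120), purple (224,187), orange on top (257,200), yellow (290,187), pink (348,187). The handle top is at (460,175). I'll measure the handle next.

```bash
cat > hd.py <<'E'
from find import *
def rect(n,W,m):
    p=W[m]; (x,y),wh,a=cv2.minAreaRect(p[:,:2].astype(np.float32)); print(n,len(p),round(x,1),round(y,1),np.round(wh,1),round(a,1),'z',np.nanpercentile(p[:,2],[5,50,95]).round(1))
for cam in ('wrist','top'):
    c=shot(cam); W=cloud(c); H,S,V=cv2.split(cv2.cvtColor(c['frame'],cv2.COLOR_RGB2HSV)); X,Y,Z=[W[...,i] for i in range(3)]
    red=((H>172)|(H<6))&(S>150)&(X>640)&(X<740)&(abs(Y-20)<60)
    m=red&(Z>128)&(Z<140)
    if m.sum()>20: rect(cam+' handle top',W,m)
E
python3 hd.py
```

```text
wrist handle top 2567 694.6 23.9 [12.8 59.1] 10.1 z [129.1 132.7 134. ]
top handle top 23 693.8 39.2 [ 9.5 25.8] 28.2 z [130.5 133.9 136.4]
```

servo_tool:
  motion:
    - [[0, 0, 0.04, 0, 0, 0, 0.38], [0.05, 0.09, 0.04, 0, 0, 0, 0.38], [0.12, 0.09, 0.04, 0, 0, 0, 0.42], [0.12, 0.09, 0.04, 0, 0, 0, 0.42], [0.12, 0.09, 0.04, 0, 0, 0, 0.42], [0.12, 0.09, 0.04, 0, 0, 0, 0.42]]

```text
clock: 25.3
eef_pos: [644.8, 19.5, 151.1]
eef_rot: [-3.14, -0.0, 1.738]
wrist_force: [0.6, 0.6, -0.0]
finger_gap: 54.6
finger_force: 0.0
```

```bash
python3 hd.py
```

```text
wrist handle top 1104 693.9 31.3 [12.4 44.8] 10.6 z [130.1 132.8 134. ]
```

servo_tool:
  motion:
    - [[0.05, 0.007, 0, 0, 0, 0, 0.42], [0.098, 0.007, 0, 0, 0, 0, 0.42], [0.098, 0.007, 0, 0, 0, 0, 0.42], [0.098, 0.007, 0, 0, 0, 0, 0.42], [0.098, 0.007, -0.05, 0, 0, 0, 0.42], [0.098, 0.007, -0.1, 0, 0, 0, 0.42], [0.098, 0.007, -0.124, 0, 0, 0, 0.42], [0.098, 0.007, -0.124, 0, 0, 0, 0.42], [0.098, 0.007, -0.124, 0, 0, 0, 0.42]]
  newtons: 60

```text
clock: 26.3
eef_pos: [694.8, 23.2, 91.3]
eef_rot: [3.14, 0.0, 1.739]
wrist_force: [0.9, 0.1, 0.3]
finger_gap: 54.1
finger_force: 0.0
```

servo_tool:
  motion:
    - [[0, 0, 0, 0, 0, 0, 1], [0, 0, 0, 0, 0, 0, 1], [0, 0, 0, 0, 0, 0, 1], [0, 0, 0, 0, 0, 0, 1], [0, 0, 0, 0, 0, 0, 1], [0, 0, 0, 0, 0, 0, 1], [0, 0, 0, 0, 0, 0, 1], [0, 0, 0, 0, 0, 0, 1]]

```text
clock: 27.1
eef_pos: [694.7, 23.3, 90.0]
eef_rot: [3.141, 0.0, 1.739]
wrist_force: [0.7, 0.3, -0.1]
finger_gap: 11.9
finger_force: 60.0
```

servo_tool:
  motion:
    - [[0, 0, 0.01, 0, 0, 0, 1], [0, 0, 0.03, 0, 0, 0, 1], [0, 0, 0.06, 0, 0, 0, 1], [0, 0, 0.1, 0, 0, 0, 1], [0, 0, 0.14, 0, 0, 0, 1], [0, 0, 0.18, 0, 0, 0, 1], [0, 0, 0.21, 0, 0, 0, 1], [0, 0, 0.24, 0, 0, 0, 1], [0, 0, 0.26, 0, 0, 0, 1], [0, 0, 0.27, 0, 0, 0, 1]]

```text
clock: 28.1
eef_pos: [694.8, 23.3, 226.0]
eef_rot: [3.141, 0.0, 1.739]
wrist_force: [0.8, 0.2, -3.6]
finger_gap: 11.6
finger_force: 60.0
```

```bash
python3 - <<'E'
from find import *
w=shot('wrist'); save(w,'w4.png')
s=manip.read_state(); print(s['eef_pos'],s['eef_rot'],s['wrist_force'],s['moment'],s['joints'].round(2))
print({k:[q[:3] for q in v] for k,v in beads(w,zr=(140,260),roi=(480,690,-80,110),amin=100).items()})
E
```

```text
[694.85125628  23.23938481 226.21315871] [3.14047357e+00 2.14060310e-04 1.73870615e+00] [ 0.66889079  0.70988558 -3.128939  ] [-0.03456619 -0.27205123  0.02256779] [-0.02  0.63  1.   -0.    1.51 -0.19]
{'red': [[519.4, 28.8, 147.0], [588.5, 40.3, 182.7], [527.9, -26.9, 146.9], [686.7, 51.8, 249.8], [524.9, -61.8, 181.9]], 'yellow': [[613.5, -18.4, 182.6]], 'blue': [[626.6, 42.2, 222.9]], 'green': [[553.0, 27.6, 182.8]], 'orange': [[586.4, -21.4, 222.5]], 'purple': [[553.5, -16.0, 181.2]], 'teal': [[657.8, 46.8, 182.9]], 'pink': [[657.3, -10.9, 182.4]]}
```

View pics/w4.png

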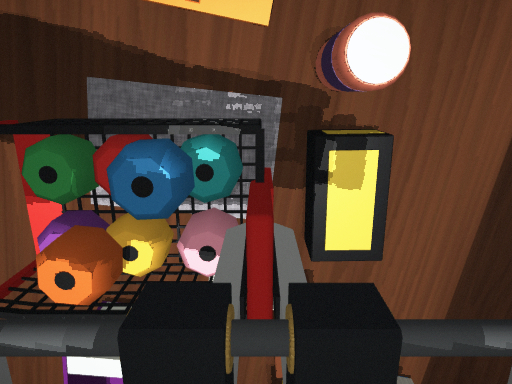

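The basket hangs level with all eight beads still inside. The can at (370,50) and the flash cards at (345,195) are clear. Now I'll plan the tip.

```bash
cat > tip.py <<'E'
import numpy as np
B=np.array([603.6,-294.2]); psi=np.radians(3.8); u=np.array([np.cos(psi),np.sin(psi)])
def tcp(th,sx,lip):
    t=np.radians(th); c,s=np.cos(t),np.sin(t)
    gh=sx+184*c-96*s; gz=lip+184*s+96*c
    h=gh+19*s; z=gz-19*c
    return np.array([*(B+u*h),z])
E
python3 - <<'E'
from tip import *
p0=np.array([694.64,23.26,224.95]); a=tcp(0,-99,148); print('leg1',a.round(1),((a-p0)/500).round(3))
ax=np.array([np.sin(psi),-np.cos(psi)])
for th,sx,lip in [(8,-75,146),(16,-45,142),(24,-15,138),(30,5,132),(36,20,128),(42,32,124),(46,38,121),(50,42,119),(54,45,118),(58,47,117),(62,48,117),(66,48,117)]:
    p=tcp(th,sx,lip); r=np.hypot(*p[:2]); print(th,sx,p.round(1),'r',r.round(0),((p-a)/500).round(3),(np.radians(th)*ax/np.pi).round(4))
E
```

```text
leg1 [ 688.4 -288.6  225. ] [-0.012 -0.624  0.   ]
8 -75 [ 699.9 -287.8  247.9] r 757.0 [0.023 0.002 0.046] [ 0.0029 -0.0443]
16 -45 [ 714.  -286.9  266.7] r 769.0 [0.051 0.003 0.083] [ 0.0059 -0.0887]
24 -15 [ 725.1 -286.1  283.2] r 780.0 [0.073 0.005 0.116] [ 0.0088 -0.133 ]
30 5 [ 729.2 -285.9  290.7] r 783.0 [0.082 0.005 0.131] [ 0.011  -0.1663]
36 20 [ 726.9 -286.   298.4] r 781.0 [0.077 0.005 0.147] [ 0.0133 -0.1996]
42 32 [ 720.6 -286.4  304.3] r 775.0 [0.064 0.004 0.159] [ 0.0155 -0.2328]
46 38 [ 713.8 -286.9  306.8] r 769.0 [0.051 0.003 0.164] [ 0.0169 -0.255 ]
50 42 [ 704.7 -287.5  309.4] r 761.0 [0.033 0.002 0.169] [ 0.0184 -0.2772]
54 45 [ 694.3 -288.2  312.1] r 752.0 [0.012 0.001 0.174] [ 0.0199 -0.2993]
58 47 [ 682.6 -289.   313.8] r 741.0 [-0.012 -0.001  0.178] [ 0.0214 -0.3215]
62 48 [ 669.8 -289.8  315.6] r 730.0 [-0.037 -0.002  0.181] [ 0.0228 -0.3437]
66 48 [ 656.  -290.7  316.4] r 718.0 [-0.065 -0.004  0.183] [ 0.0243 -0.3659]
```

servo_tool:
  motion:
    - [[-0.001, -0.03, 0, 0, 0, -0.003, 1], [-0.002, -0.09, 0, 0, 0, -0.006, 1], [-0.004, -0.17, 0, 0, 0, -0.01, 1], [-0.006, -0.25, 0, 0, 0, -0.014, 1], [-0.008, -0.33, 0, 0, 0, -0.018, 1], [-0.01, -0.41, 0, 0, 0, -0.022, 1], [-0.012, -0.49, 0, 0, 0, -0.026, 1], [-0.013, -0.56, 0, 0, 0, -0.03, 1], [-0.014, -0.61, 0, 0, 0, -0.032, 1], [-0.014, -0.624, 0, 0, 0, -0.032, 1]]

```text
clock: 29.15
eef_pos: [686.2, -292.6, 223.2]
eef_rot: [-3.139, -0.001, 1.634]
wrist_force: [0.1, 0.2, -4.2]
finger_gap: 11.5
finger_force: 60.0
```

```bash
python3 - <<'E'
from h import *
s=manip.read_state(); print(s['eef_pos'],s['eef_rot'],s['wrist_force'],s['joints'].round(2))
E
```

```text
[ 686.24773545 -292.60501678  223.21556587] [-3.13949248e+00 -5.73466936e-04  1.63429874e+00] [ 0.12758044  0.19666857 -4.20178466] [-0.45  0.78  0.77 -0.    1.6  -0.52]
```

servo_tool:
  motion:
    - [[0.011, 0.001, 0.023, 0.0014, -0.022, 0, 1], [0.023, 0.002, 0.046, 0.0029, -0.0443, 0, 1], [0.037, 0.002, 0.065, 0.0044, -0.0665, 0, 1], [0.051, 0.003, 0.083, 0.0059, -0.0887, 0, 1], [0.062, 0.004, 0.1, 0.0073, -0.111, 0, 1], [0.073, 0.005, 0.116, 0.0088, -0.133, 0, 1], [0.078, 0.005, 0.124, 0.01, -0.15, 0, 1], [0.082, 0.005, 0.131, 0.011, -0.1663, 0, 1], [0.082, 0.005, 0.131, 0.011, -0.1663, 0, 1]]

```text
clock: 30.05
eef_pos: [727.8, -286.3, 289.7]
eef_rot: [2.619, -0.0, 1.638]
wrist_force: [-0.5, -0.0, -5.1]
finger_gap: 11.8
finger_force: 60.0
```

```bash
python3 - <<'E'
from h import *
s=manip.read_state(); print(s['eef_pos'],s['eef_rot'],s['wrist_force'],s['joints'].round(2))
from scipy.spatial.transform import Rotation as R
z=R.from_euler('xyz',s['eef_rot']).as_matrix()[:,2]; print(z, np.degrees(np.arccos(-z[2])))
c=shot('top'); cv2.imwrite('pics/t1.png',cv2.resize(c['frame'][60:260,200:450][...,::-1],(750,600)))
E
```

```text
[ 727.75108274 -286.28142608  289.67557319] [ 2.61894004e+00 -4.19906476e-05  1.63766581e+00] [-0.51891342 -0.02222695 -5.10414635] [-0.52  0.54  1.08  0.31  1.1  -0.67]
[ 0.49806231  0.03339137 -0.86649809] 29.945789187361964
```

View pics/t1.png

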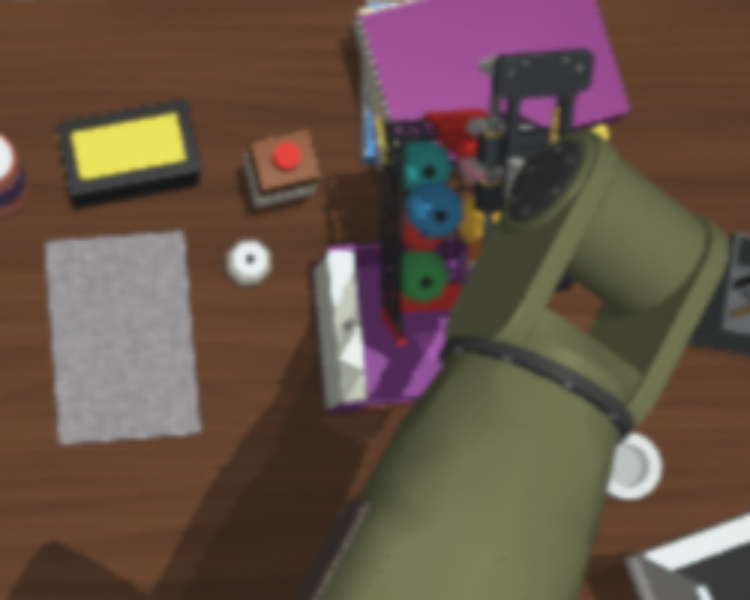

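The top view shows the basket tilted 30° over the box, beads held inside (green at (422,275)) and the spout above the well. I'll tip it further.

servo_tool:
  motion:
    - [[-0.005, 0, 0.016, 0.0022, -0.0333, 0, 1], [-0.018, -0.001, 0.028, 0.0044, -0.0665, 0, 1], [-0.031, -0.002, 0.033, 0.0059, -0.0887, 0, 1], [-0.049, -0.003, 0.038, 0.0074, -0.1109, 0, 1], [-0.049, -0.003, 0.038, 0.0074, -0.1109, 0, 1], [-0.07, -0.004, 0.043, 0.0088, -0.133, 0, 1], [-0.07, -0.004, 0.043, 0.0088, -0.133, 0, 1], [-0.094, -0.006, 0.047, 0.0103, -0.1552, 0, 1], [-0.094, -0.006, 0.047, 0.0103, -0.1552, 0, 1], [-0.094, -0.006, 0.047, 0.0103, -0.1552, 0, 1]]

```text
clock: 31.1
eef_pos: [682.3, -289.1, 314.2]
eef_rot: [2.132, 0.001, 1.639]
wrist_force: [0.1, -0.3, -1.6]
finger_gap: 12.0
finger_force: 60.0
```

```bash
cat > st.py <<'E'
from h import *
import sys
s=manip.read_state(); print(s['clock'],s['eef_pos'],s['eef_rot'],s['wrist_force'],s['moment'],s['joints'].round(2))
a=shot('top')['frame'][60:260,200:450]; b=shot('wrist')['frame']; d=shot('side')['frame']
cv2.imwrite('pics/%s.png'%sys.argv[1],np.hstack([cv2.resize(x,(400,300)) for x in (a,b)])[...,::-1] if len(sys.argv)<3 else np.hstack([cv2.resize(x,(400,300)) for x in (b,d)])[...,::-1])
E
python3 st.py t2
```

```text
31.1 [ 682.30045316 -289.06365567  314.18458124] [2.13224220e+00 8.86636689e-04 1.63859923e+00] [ 0.08657186 -0.31803792 -1.5563275 ] [-0.14882724  0.76820096 -0.01157438] [-0.66  0.31  1.55  1.04  0.71 -1.36]
```

View pics/t2.png

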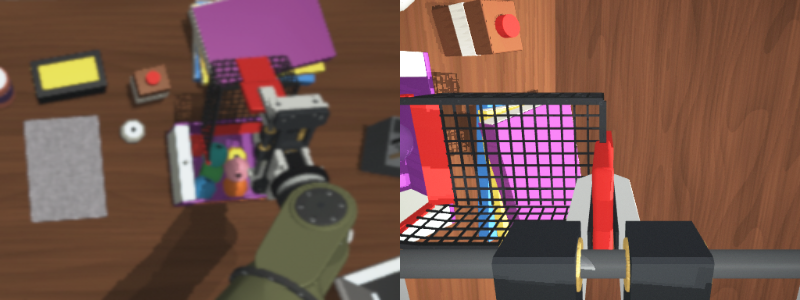

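Wrist view: the basket is empty. Top view: the beads are in the well around (235,170). I'll raise the basket clear and check the box.

servo_tool:
  motion:
    - [[0, 0, 0, 0, 0, 0, 1], [0, 0, 0, 0, 0, 0, 1], [0, 0, 0.03, 0, 0, 0, 1], [0.02, 0, 0.08, 0, 0, 0, 1], [0.05, 0, 0.14, 0, 0, 0, 1], [0.05, 0, 0.14, -0.0103, 0.1552, 0, 1], [0.02, 0, 0.14, -0.0103, 0.1552, 0, 1], [0.02, 0, 0.14, -0.0103, 0.1552, 0, 1], [0.02, 0, 0.14, -0.0103, 0.1552, 0, 1]]

```text
clock: 32.15
eef_pos: [692.0, -289.3, 385.9]
eef_rot: [2.622, 0.003, 1.637]
wrist_force: [0.1, 1.2, -2.1]
finger_gap: 11.5
finger_force: 60.0
```

```bash
cat > box.py <<'E'
from find import *
from tip import B as BC,u
for cam in ('top','wrist'):
    c=shot(cam); W=cloud(c)
    d=W[...,:2]-BC; bx=d@u; by=d@np.array([-u[1],u[0]]); m=(abs(bx)<72)&(abs(by)<72)&(W[...,2]<130)
    H,S,V=cv2.split(cv2.cvtColor(c['frame'],cv2.COLOR_RGB2HSV))
    print(cam,'box maxz',np.nanmax(W[...,2][m]) if m.any() else None, m.sum())
    for n,(a,b) in B.items():
        q=m&(((H>=a)&(H<=b)) if a<b else ((H>=a)|(H<=b)))&(S>70)&(V>60)&(W[...,2]>15)
        if q.sum()>8: print(n,q.sum(),'box x,y',np.median(bx[q]).round(0),np.median(by[q]).round(0),'topz',np.percentile(W[...,2][q],90).round(0))
s=manip.read_state(); print(s['clock'],s['eef_pos'],s['eef_rot'])
E
python3 box.py
```

```text
top box maxz 88.44161270482914 1234
red 202 box x,y 30.0 40.0 topz 81.0
yellow 18 box x,y 25.0 -24.0 topz 46.0
blue 153 box x,y -50.0 52.0 topz 76.0
green 96 box x,y -17.0 31.0 topz 51.0
orange 97 box x,y -55.0 -15.0 topz 57.0
purple 47 box x,y 58.0 13.0 topz 50.0
teal 128 box x,y 12.0 30.0 topz 78.0
pink 115 box x,y -24.0 -17.0 topz 84.0
wrist box maxz 84.27373921976363 6587
red 749 box x,y 40.0 56.0 topz 55.0
yellow 335 box x,y 10.0 -23.0 topz 55.0
blue 649 box x,y -39.0 57.0 topz 75.0
green 82 box x,y -8.0 21.0 topz 62.0
orange 396 box x,y -61.0 -11.0 topz 52.0
purple 500 box x,y 55.0 -1.0 topz 50.0
teal 722 box x,y 15.0 19.0 topz 80.0
pink 250 box x,y -3.0 -12.0 topz 80.0
32.25 [ 692.57765068 -288.85964956  384.21453507] [2.61833873e+00 1.24528311e-03 1.63867179e+00]
```

All eight beads are in the well and the highest surface is at 88 mm, below the rim. I'll level the basket and bring it back over the mat.

servo_tool:
  motion:
    - [[0, 0, 0, -0.003, 0.045, 0, 1], [0, 0, -0.02, -0.006, 0.09, 0, 1], [0, 0, -0.06, -0.009, 0.135, 0, 1], [0, 0, -0.1, -0.011, 0.1663, 0, 1], [0, 0.06, -0.14, -0.011, 0.1663, 0, 1], [0, 0.14, -0.16, -0.011, 0.1663, 0, 1], [0, 0.23, -0.18, -0.011, 0.1663, 0, 1], [0, 0.32, -0.2, -0.011, 0.1663, 0, 1], [0, 0.4, -0.22, -0.011, 0.1663, 0, 1]]

```text
clock: 33.15
eef_pos: [691.2, -87.1, 273.2]
eef_rot: [3.14, -0.001, 1.639]
wrist_force: [1.2, 0.2, -2.1]
finger_gap: 11.7
finger_force: 60.0
```

servo_tool:
  motion:
    - [[0.002, 0.08, -0.05, 0, 0, 0, 1], [0.004, 0.15, -0.1, 0, 0, 0, 1], [0.004, 0.2, -0.15, 0, 0, 0, 1], [0.004, 0.229, -0.2, 0, 0, 0, 1], [0.004, 0.229, -0.24, 0, 0, 0, 1], [0.004, 0.229, -0.24, 0, 0, 0, 1], [0.004, 0.229, -0.24, 0, 0, 0, 1], [0.004, 0.229, -0.24, 0, 0, 0, 1]]

```text
clock: 33.95
eef_pos: [694.2, 24.7, 155.6]
eef_rot: [3.139, -0.0, 1.638]
wrist_force: [-0.6, -0.2, -1.7]
finger_gap: 11.6
finger_force: 60.0
```

```bash
python3 st.py t3 x
```

```text
33.95 [694.1544714   24.71661119 155.58218007] [ 3.13894034e+00 -1.99942458e-04  1.63752855e+00] [-0.62182876 -0.17363809 -1.72250349] [-0.08161831 -0.07643564  0.02494886] [-0.02  0.67  1.1   0.    1.37 -0.08]
```

View pics/t3.png

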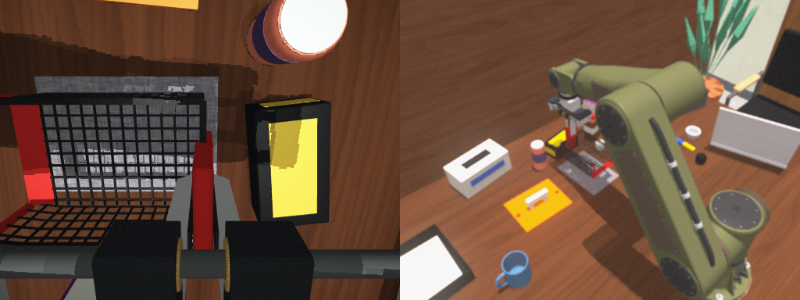

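The wrist view shows the empty basket level over the mat. In the side view the lid is at (537,205), on the desk. Lowering now.

servo_tool:
  motion:
    - [[0, 0, -0.04, 0, 0, 0, 1], [0, 0, -0.08, 0, 0, 0, 1], [0, 0, -0.1, 0, 0, 0, 1], [0, 0, -0.11, 0, 0, 0, 1], [0, 0, -0.118, 0, 0, 0, 1], [0, 0, -0.122, 0, 0, 0, 1], [0, 0, -0.126, 0, 0, 0, 1], [0, 0, -0.126, 0, 0, 0, 1], [0, 0, -0.126, 0, 0, 0, 1]]

```text
clock: 35.0
eef_pos: [693.8, 25.3, 91.3]
eef_rot: [3.141, 0.0, 1.638]
wrist_force: [-1.0, -0.0, -1.6]
finger_gap: 11.7
finger_force: 60.0
```

servo_tool:
  motion:
    - [[0, 0, 0, 0, 0, 0, 1], [0, 0, -0.002, 0, 0, 0, 1], [0, 0, -0.002, 0, 0, 0, 1], [0, 0, -0.002, 0, 0, 0, 1]]

```text
clock: 35.4
eef_pos: [693.7, 25.2, 90.0]
eef_rot: [3.141, 0.0, 1.638]
wrist_force: [0.3, 0.3, -0.8]
finger_gap: 11.6
finger_force: 60.0
```

servo_tool:
  motion:
    - [[0, 0, -0.001, 0, 0, 0, 0.6], [0, 0, -0.001, 0, 0, 0, 0.6], [0, 0, -0.001, 0, 0, 0, 0.6], [0, 0, -0.001, 0, 0, 0, 0.6], [0, 0, -0.001, 0, 0, 0, 0.6], [0, 0, -0.001, 0, 0, 0, 0.6], [0, 0, 0.04, 0, 0, 0, 0.6], [0, 0, 0.12, 0, 0, 0, 0.6], [0, 0, 0.2, 0, 0, 0, 0.6], [0, 0, 0.24, 0, 0, 0, 0.6]]
  newtons: 30

```text
clock: 36.4
eef_pos: [694.4, 25.3, 214.2]
eef_rot: [3.137, 0.0, 1.638]
wrist_force: [0.8, 0.9, 0.1]
finger_gap: 37.5
finger_force: 0.0
```

servo_tool:
  motion:
    - [[-0.1, 0.1, 0, 0, 0, 0, 0.5], [-0.18, 0.16, 0, 0, 0, -0.02, 0.5], [-0.18, 0.25, 0, 0, 0, -0.027, 0.5], [-0.18, 0.34, 0, 0, 0, -0.027, 0.5], [-0.18, 0.43, 0, 0, 0, -0.027, 0.5], [-0.18, 0.5, 0, 0, 0, -0.027, 0.5], [-0.18, 0.5, 0, 0, 0, -0.027, 0.5], [-0.18, 0.5, 0, 0, 0, -0.027, 0.5], [-0.18, 0.5, 0, 0, 0, -0.027, 0.5]]

```text
clock: 37.3
eef_pos: [603.9, 274.2, 210.0]
eef_rot: [3.142, 0.0, 1.552]
wrist_force: [0.6, -0.1, -0.2]
finger_gap: 46.7
finger_force: 0.0
```

```bash
cat > lid.py <<'E'
from find import *
def rect(n,W,m):
    if m.sum()<20: return
    p=W[m]; (x,y),wh,a=cv2.minAreaRect(p[:,:2].astype(np.float32)); print(n,len(p),round(x,1),round(y,1),np.round(wh,1),round(a,1),'z',np.nanpercentile(p[:,2],[5,50,95]).round(1))
for cam in ('wrist','top'):
    c=shot(cam); W=cloud(c); H,S,V=cv2.split(cv2.cvtColor(c['frame'],cv2.COLOR_RGB2HSV)); X,Y,Z=[W[...,i] for i in range(3)]
    lid=(X>450)&(X<750)&(Y>130)&(Y<420)
    rect(cam+' plate',W,lid&(Z>3)&(Z<20)&(H<22)&(H>8)&(S>150)); rect(cam+' bar',W,lid&(Z>48)&(Z<62)&(S<80))
    bk=(X>480)&(X<720)&(Y>-70)&(Y<110)
    rect(cam+' walltop',W,bk&(Z>70)&(Z<88)); rect(cam+' handle',W,bk&(Z>125)&(Z<140)&(S>150))
s=manip.read_state(); print(s['clock'],s['eef_pos'],s['eef_rot'],s['finger_gap'])
E
python3 lid.py
```

```text
wrist plate 13447 599.5 278.0 [197.2 164.4] 88.7 z [5.9 7.2 8.4]
wrist bar 1490 599.7 275.0 [89.4 16.7] 88.4 z [53.5 55.  56.3]
wrist walltop 278 606.2 65.0 [ 24.8 170. ] 79.0 z [75.7 78.  79.1]
top plate 1934 599.5 249.3 [160.6 168.6] 89.1 z [ 4.   7.6 11.2]
top bar 136 653.6 211.4 [ 59.4 205.6] 46.1 z [50.6 55.1 59.2]
top walltop 273 602.3 18.4 [188.2 125. ] 3.7 z [73.9 78.5 82.3]
top handle 93 693.0 24.4 [12.7 58.8] 4.3 z [128.5 132.3 136. ]
37.4 [603.95312832 274.04283594 210.16310271] [ 3.14140723e+00 -1.66132710e-05  1.55189712e+00] 47.17380435454984
```

The basket stands on its mat at (602,18), and the lid bar is at (599.7,275). Before taking the lid, I'll measure the pins with the wrist camera at the two ends of the box.

servo_tool:
  motion:
    - [[0, -0.1, 0.06, 0, 0, 0, 0.5], [0, -0.2, 0.08, 0, 0, 0.01, 0.5], [0, -0.3, 0.08, 0, 0, 0.0267, 0.5], [0, -0.4, 0.08, 0, 0, 0.0267, 0.5], [0, -0.5, 0.08, 0, 0, 0.0267, 0.5], [0, -0.6, 0.08, 0, 0, 0.0267, 0.5], [0, -0.7, 0.08, 0, 0, 0.0267, 0.5], [0, -0.8, 0.08, 0, 0, 0.0267, 0.5], [0, -0.9, 0.08, 0, 0, 0.0267, 0.5], [0, -0.96, 0.08, 0, 0, 0.0267, 0.5]]

```text
clock: 38.4
eef_pos: [602.6, -208.5, 250.2]
eef_rot: [3.141, 0.0, 1.635]
wrist_force: [0.7, 0.5, -0.5]
finger_gap: 47.0
finger_force: 0.0
```

servo_tool:
  motion:
    - [[0, 0, 0, 0, 0, 0, 0.5], [0, 0, 0, 0, 0, 0, 0.5], [0, 0, 0, 0, 0, 0, 0.5], [0, 0, 0, 0, 0, 0, 0.5]]

```text
clock: 38.8
eef_pos: [603.8, -203.6, 250.3]
eef_rot: [3.141, 0.0, 1.639]
wrist_force: [-0.1, 0.0, -0.0]
finger_gap: 47.1
finger_force: 0.0
```

```bash
cat > pin.py <<'E'
from find import *
import sys
c=shot('wrist'); W=cloud(c); y0=float(sys.argv[1])
m=(W[...,2]>106)&(W[...,2]<122)&(abs(W[...,0]-604)<25)&(abs(W[...,1]-y0)<25)
p=W[m]; v,uu=np.where(m); print('pts',len(p),p.mean(0).round(1))
t=p[:,2]>115; q=plane(c,uu[t].mean(),v[t].mean(),118); print('tip px',uu[t].mean().round(1),v[t].mean().round(1),'z',p[t][:,2].mean().round(1),'depth',p[t].mean(0).round(1),'ray',q.round(1))
r=(abs(W[...,2]-100)<4)&(abs(W[...,1]-y0)<20)&(abs(W[...,0]-604)<110); print('rim x span',np.nanpercentile(W[r][:,0],[0.5,99.5]).round(1), 'z',np.median(W[r][:,2]).round(1))
print(manip.read_state()['eef_pos'],manip.read_state()['eef_rot'])
save(c,sys.argv[2])
E
python3 pin.py -207 p1.png
```

```text
pts 92 [ 597.9 -205.7  113.1]
tip px 253.1 182.9 z 116.5 depth [ 598.1 -206.4  116.5] ray [ 598.1 -206.1  118. ]
rim x span [519.3 677.6] z 99.2
[ 603.78662512 -203.69555721  250.24902421] [3.14126165e+00 1.08922352e-04 1.63861938e+00]
```

servo_tool:
  motion:
    - [[0, -0.1, 0, 0, 0, 0, 0.5], [0, -0.2, 0, 0, 0, 0, 0.5], [0, -0.28, 0, 0, 0, 0, 0.5], [0, -0.32, 0, 0, 0, 0, 0.5], [0, -0.32, 0, 0, 0, 0, 0.5], [0, -0.32, 0, 0, 0, 0, 0.5], [0, -0.32, 0, 0, 0, 0, 0.5]]

```text
clock: 39.55
eef_pos: [604.1, -363.2, 250.3]
eef_rot: [3.141, 0.0, 1.639]
wrist_force: [0.5, 0.4, 0.4]
finger_gap: 47.1
finger_force: 0.0
```

```bash
python3 pin.py -380 p2.png; python3 box.py
```

```text
pts 92 [ 609.3 -379.3  112.9]
tip px 263.8 198.0 z 116.6 depth [ 609.5 -380.1  116.6] ray [ 609.5 -379.7  118. ]
rim x span [529.8 688.3] z 99.1
[ 604.1271907  -363.25946893  250.4264009 ] [3.14119065e+00 1.87933842e-04 1.63894731e+00]
top box maxz 90.2152125855414 1710
red 317 box x,y -5.0 -3.0 topz 82.0
yellow 49 box x,y 19.0 -22.0 topz 48.0
blue 158 box x,y -49.0 51.0 topz 76.0
green 120 box x,y -16.0 27.0 topz 52.0
orange 142 box x,y -49.0 -15.0 topz 55.0
purple 135 box x,y 55.0 -1.0 topz 52.0
teal 190 box x,y 13.0 25.0 topz 80.0
pink 220 box x,y -17.0 -13.0 topz 84.0
wrist box maxz 87.3047615291664 15820
red 2279 box x,y 32.0 40.0 topz 81.0
yellow 701 box x,y 18.0 -26.0 topz 46.0
blue 1912 box x,y -48.0 48.0 topz 75.0
green 1010 box x,y -18.0 25.0 topz 50.0
orange 976 box x,y -53.0 -17.0 topz 55.0
purple 1217 box x,y 53.0 -3.0 topz 50.0
teal 1791 box x,y 16.0 20.0 topz 80.0
pink 1367 box x,y -13.0 -21.0 topz 84.0
39.7 [ 604.01869769 -363.6380789   250.41266569] [3.14118031e+00 2.84099894e-04 1.63862654e+00]
```

View pics/p2.png

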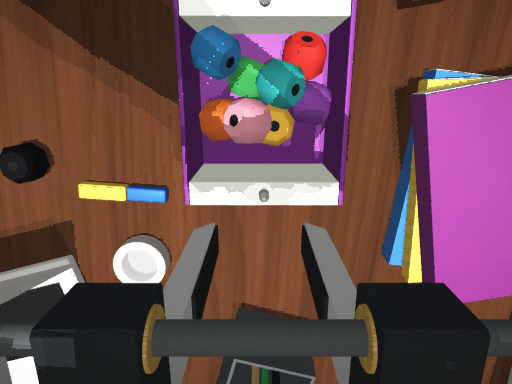

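The wrist view puts the near pin at (264,197) with the beads lying low in the well. The pin midpoint is (603.8,-293.1), yaw 3.76°, spacing 174.1 mm as specified. Going back for the lid.

servo_tool:
  motion:
    - [[0, 0.1, 0, 0, 0, 0, 0.5], [0, 0.2, 0, 0, 0, 0, 0.5], [0, 0.3, 0, 0, 0, 0, 0.5], [0, 0.4, 0, 0, 0, 0, 0.5], [0, 0.5, 0, 0, 0, 0, 0.5], [-0.002, 0.6, 0, 0, 0, -0.01, 0.5], [-0.004, 0.7, 0, 0, 0, -0.02, 0.5], [-0.006, 0.8, 0, 0, 0, -0.0278, 0.5], [-0.008, 0.9, 0, 0, 0, -0.0278, 0.5], [-0.008, 0.96, 0, 0, 0, -0.0278, 0.5]]

```text
clock: 40.7
eef_pos: [598.8, 119.1, 250.4]
eef_rot: [3.141, -0.0, 1.553]
wrist_force: [-0.5, -0.8, 0.7]
finger_gap: 47.0
finger_force: 0.0
```

servo_tool:
  motion:
    - [[0, 0.08, 0, 0, 0, 0, 0.5], [0, 0.16, -0.04, 0, 0, 0, 0.5], [0, 0.24, -0.08, 0, 0, 0, 0.5], [0, 0.29, -0.08, 0, 0, 0, 0.5], [0, 0.32, -0.08, 0, 0, 0, 0.5], [0, 0.32, -0.08, 0, 0, 0, 0.5], [0, 0.32, -0.08, 0, 0, 0, 0.5], [0, 0.32, -0.08, 0, 0, 0, 0.5]]

```text
clock: 41.5
eef_pos: [600.0, 274.0, 210.5]
eef_rot: [3.141, -0.0, 1.549]
wrist_force: [0.5, -0.1, 0.0]
finger_gap: 47.2
finger_force: 0.0
```

```bash
python3 lid.py; python3 - <<'E'
from find import *
c=shot('wrist'); W=cloud(c); H,S,V=cv2.split(cv2.cvtColor(c['frame'],cv2.COLOR_RGB2HSV))
# far hole: non-orange blob inside plate near y=+87
o=((H<22)&(H>8)&(S>150)&(V>150)).astype(np.uint8)
k,l,st,ce=cv2.connectedComponentsWithStats(1-o)
for i in range(1,k):
    if 40<st[i,4]<1500: print(st[i,4],ce[i].round(1),plane(c,*ce[i],8).round(1),'floor',plane(c,*ce[i],0).round(1))
E
```

```text
wrist plate 13364 599.4 274.4 [204.2 164.3] 88.7 z [5.9 7.2 8.5]
wrist bar 1514 599.2 275.2 [88.6 17.2] 89.1 z [53.2 55.  56.4]
wrist walltop 267 557.1 76.2 [83.   7.9] 4.7 z [75.2 77.9 79.1]
top plate 1939 599.4 249.2 [161.  168.8] 89.3 z [ 4.1  7.5 11.5]
top bar 139 657.4 205.1 [ 59.4 220.5] 44.9 z [50.1 54.9 59.8]
top walltop 272 602.1 18.5 [188.3 125.2] 3.8 z [73.8 78.5 82.8]
top handle 91 693.2 24.4 [12.4 59. ] 4.2 z [127.5 132.5 136.4]
41.6 [599.97857643 274.14890931 210.41556012] [ 3.14098268e+00 -1.41251076e-04  1.54863432e+00] 46.928713778457954
126 [258.9  85.1] [601.4 361.2   8. ] floor [601.4 361.4   0. ]
149 [324.3 143. ] [672.7 298.1   8. ] floor [674.2 296.9   0. ]
70 [258.5 235. ] [597.1 189.3   8. ] floor [597.  185.8   0. ]
```

servo_tool:
  motion:
    - [[0, 0, -0.09, 0, 0, 0, 0.5], [0, 0, -0.18, 0, 0, 0, 0.5], [0, 0, -0.27, 0, 0, 0, 0.5], [0, 0, -0.33, 0, 0, 0, 0.5], [0, 0, -0.36, 0, 0, 0, 0.5], [0, 0, -0.368, 0, 0, 0, 0.5], [0, 0, -0.368, 0, 0, 0, 0.5], [0, 0, -0.368, 0, 0, 0, 0.5]]
  newtons: 50

```text
clock: 42.45
eef_pos: [600.6, 275.5, 28.0]
eef_rot: [3.139, -0.001, 1.55]
wrist_force: [-0.0, -0.6, -0.2]
finger_gap: 46.9
finger_force: 0.0
```

servo_tool:
  motion:
    - [[0, 0, 0, 0, 0, 0, 1], [0, 0, 0, 0, 0, 0, 1], [0, 0, 0, 0, 0, 0, 1], [0, 0, 0, 0, 0, 0, 1], [0, 0, 0, 0, 0, 0, 1], [0, 0, 0, 0, 0, 0, 1], [0, 0, 0, 0, 0, 0, 1], [0, 0, 0, 0, 0, 0, 1]]

```text
clock: 43.25
eef_pos: [599.7, 275.3, 26.2]
eef_rot: [3.141, -0.0, 1.55]
wrist_force: [-0.5, -0.9, 3.9]
finger_gap: 17.3
finger_force: 50.0
```

servo_tool:
  motion:
    - [[0, 0, 0.01, 0, 0, 0, 1], [0, 0, 0.05, 0, 0, 0, 1], [0, 0, 0.12, 0, 0, 0, 1], [0, 0, 0.2, 0, 0, 0, 1], [0, 0, 0.28, 0, 0, 0, 1], [0, 0, 0.34, 0, 0, 0, 1], [0, 0, 0.38, 0, 0, 0, 1], [0, 0, 0.388, 0, 0, 0, 1], [0, 0, 0.388, 0, 0, 0, 1], [0, 0, 0.388, 0, 0, 0, 1]]

```text
clock: 44.25
eef_pos: [599.2, 275.1, 218.1]
eef_rot: [-3.139, 0.001, 1.55]
wrist_force: [-0.5, -0.8, -3.9]
finger_gap: 17.9
finger_force: 50.0
```

```bash
python3 - <<'E'
from find import *
c=shot('wrist'); W=cloud(c); H,S,V=cv2.split(cv2.cvtColor(c['frame'],cv2.COLOR_RGB2HSV))
s=manip.read_state(); print(s['eef_pos'],s['eef_rot'],s['finger_gap'],s['wrist_force'],s['moment'])
X,Y,Z=[W[...,i] for i in range(3)]
o=(H<22)&(H>8)&(S>150)&(V>130)&(Z>180)&(Z<225)
p=W[o]; A=np.c_[p[:,:2]-[600,275],np.ones(len(p))]; k=np.linalg.lstsq(A,p[:,2],rcond=None)[0]; print('plane slopes',k.round(4),len(p))
(x,y),wh,a=cv2.minAreaRect(p[:,:2].astype(np.float32)); print(x,y,wh,a,Y[o].max())
m=(1-o.astype(np.uint8)); n,l,st,ce=cv2.connectedComponentsWithStats(m)
for i in range(1,n):
    if 60<st[i,4]<2500: print(st[i],ce[i].round(1),plane(c,*ce[i],k[2]).round(1))
E
```

```text
[599.17890314 275.04386846 218.00612484] [-3.13896109e+00  1.10429232e-03  1.54984770e+00] 17.59904957269696 [-0.14192718  0.52824086 -3.3173954 ] [-0.0504446   0.07855149 -0.01461962]
plane slopes [-2.300000e-03 -8.000000e-04  1.990001e+02] 56842
599.1422119140625 273.8703308105469 (204.51959228515625, 165.37704467773438) 88.90510559082031 377.5972226576641
[248  67  24  26 588] [259.7  79.9] [601.  361.1 199. ]
```

The lid is gripped and level. Its centre sits at TCP + (0,-1) mm. Carrying it over the box.

servo_tool:
  motion:
    - [[0, -0.04, 0, 0, 0, 0, 1], [0, -0.12, 0, 0, 0, 0, 1], [0, -0.22, 0, 0, 0, 0, 1], [0, -0.32, 0, 0, 0, 0, 1], [0, -0.42, 0, 0, 0, 0, 1], [0.002, -0.52, 0, 0, 0, 0.01, 1], [0.004, -0.62, 0, 0, 0, 0.02, 1], [0.006, -0.72, 0, 0, 0, 0.0277, 1], [0.008, -0.82, 0, 0, 0, 0.0277, 1], [0.0083, -0.91, 0, 0, 0, 0.0277, 1]]

```text
clock: 45.3
eef_pos: [602.7, -182.8, 219.1]
eef_rot: [-3.141, -0.0, 1.636]
wrist_force: [0.0, 1.7, -3.2]
finger_gap: 17.7
finger_force: 50.0
```

servo_tool:
  motion:
    - [[0, -0.08, 0, 0, 0, 0, 1], [0, -0.14, 0, 0, 0, 0, 1], [0, -0.18, -0.02, 0, 0, 0, 1], [0, -0.21, -0.05, 0, 0, 0, 1], [0, -0.2247, -0.08, 0, 0, 0, 1], [0, -0.2247, -0.11, 0, 0, 0, 1], [0, -0.2247, -0.13, 0, 0, 0, 1], [0, -0.2247, -0.13, 0, 0, 0, 1], [0, -0.2247, -0.13, 0, 0, 0, 1], [0, -0.2247, -0.13, 0, 0, 0, 1]]

```text
clock: 46.3
eef_pos: [604.3, -291.8, 156.0]
eef_rot: [3.14, 0.001, 1.638]
wrist_force: [0.7, 0.5, -2.1]
finger_gap: 17.4
finger_force: 50.0
```

```bash
python3 - <<'E'
from find import *
c=shot('wrist'); W=cloud(c); Z=W[...,2]
s=manip.read_state(); print(s['eef_pos'],s['eef_rot'],s['finger_gap'],s['wrist_force'],s['moment'])
H,S,V=cv2.split(cv2.cvtColor(c['frame'],cv2.COLOR_RGB2HSV))
hole=(~((H<22)&(H>8)&(S>120)&(V>80))).astype(np.uint8)[40:140,200:320]
n,l,st,ce=cv2.connectedComponentsWithStats(hole)
for i in range(1,n):
    if st[i,4]>60: print(st[i],(ce[i]+[200,40]).round(1),plane(c,*(ce[i]+[200,40]),s['eef_pos'][2]-19).round(1))
a=c['frame'][40:140,200:320]; t=shot('top')['frame'][100:230,270:420]
cv2.imwrite('pics/l1.png',np.hstack([cv2.resize(a,(480,400)),cv2.resize(c['frame'],(320,240)).repeat(1,0)[:240].copy() if 0 else cv2.resize(t,(310,400))])[...,::-1])
E
```

```text
[ 604.21451468 -291.87298494  155.92947368] [3.14028975e+00 8.12091100e-04 1.63743658e+00] 17.807045598089907 [-0.2934096  -0.53084114 -3.75806307] [0.00228213 0.06444677 0.04015792]
[  0   0  56  11 525] [224.8  45.1] [ 578.8 -189.4  136.9]
[ 48  29  24  24 547] [259.9  80.4] [ 598.7 -206.1  136.9]
```

View pics/l1.png

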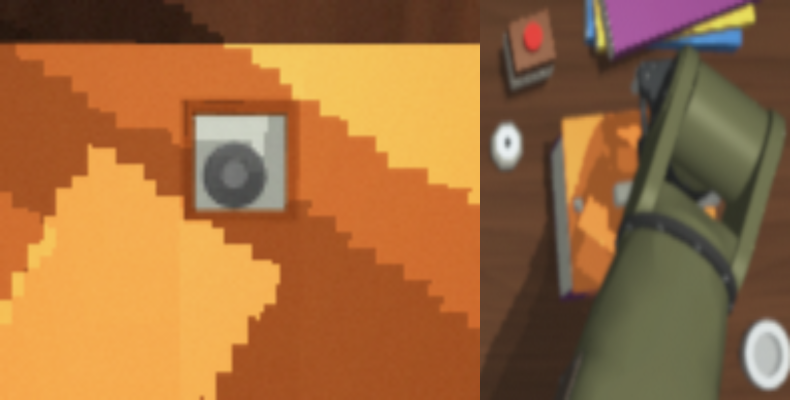

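In the crop, the pin at (234,173) sits inside the lid hole (195-285, 115-210), and the hole is within 0.6 mm of the pin. Lowering slowly.

servo_tool:
  motion:
    - [[0, 0, -0.008, 0, 0, 0, 1], [0, 0, -0.016, 0, 0, 0, 1], [0, 0, -0.022, 0, 0, 0, 1], [0, 0, -0.028, 0, 0, 0, 1], [0, 0, -0.034, 0, 0, 0, 1], [0, 0, -0.04, 0, 0, 0, 1], [0, 0, -0.046, 0, 0, 0, 1], [0, 0, -0.05, 0, 0, 0, 1], [0, 0, -0.05, 0, 0, 0, 1], [0, 0, -0.05, 0, 0, 0, 1]]

```text
clock: 47.4
eef_pos: [603.8, -292.1, 130.0]
eef_rot: [3.142, 0.0, 1.637]
wrist_force: [-0.6, 0.7, -3.0]
finger_gap: 17.9
finger_force: 50.0
```

servo_tool:
  motion:
    - [[0, 0, -0.003, 0, 0, 0, 1], [0, 0, -0.006, 0, 0, 0, 1], [0, 0, -0.008, 0, 0, 0, 1], [0, 0, -0.008, 0, 0, 0, 1], [0, 0, -0.008, 0, 0, 0, 1]]

```text
clock: 47.9
eef_pos: [603.8, -292.1, 126.2]
eef_rot: [3.142, 0.0, 1.637]
wrist_force: [-1.8, 1.0, 0.2]
finger_gap: 17.4
finger_force: 50.0
```

```bash
python3 - <<'E'
from find import *
c=shot('wrist'); W=cloud(c)
s=manip.read_state(); print(s['eef_pos'],s['eef_rot'],s['finger_gap'],s['wrist_force'],s['moment'])
H,S,V=cv2.split(cv2.cvtColor(c['frame'],cv2.COLOR_RGB2HSV))
o=(H<22)&(H>8)&(S>150)&(V>130)&(W[...,2]>90)&(W[...,2]<130)
p=W[o]; A=np.c_[p[:,:2]-[604,-293],np.ones(len(p))]; print(np.linalg.lstsq(A,p[:,2],rcond=None)[0].round(4),len(p))
E
```

```text
[ 603.78152616 -292.09632708  126.17147964] [3.14150108e+00 7.26931886e-05 1.63698796e+00] 17.975105687241424 [-2.13388507  0.60165387  1.37629691] [ 0.12836114  0.46717029 -0.01687159]
[1.000000e-04 3.000000e-04 1.071759e+02] 56992
```

Seated: the plate is level with its top at about 108 mm. Releasing and backing off.

servo_tool:
  motion:
    - [[0, 0, 0, 0, 0, 0, 0.5], [0, 0, 0, 0, 0, 0, 0.5], [0, 0, 0, 0, 0, 0, 0.5], [0, 0, 0, 0, 0, 0, 0.5], [0, 0, 0, 0, 0, 0, 0.5], [0, 0, 0.04, 0, 0, 0, 0.5], [0, 0, 0.12, 0, 0, 0, 0.5], [0, 0, 0.2, 0, 0, 0, 0.5], [0, 0, 0.24, 0, 0, 0, 0.5], [0, 0, 0.24, 0, 0, 0, 0.5]]

```text
clock: 48.95
eef_pos: [604.6, -292.5, 249.5]
eef_rot: [3.137, 0.003, 1.637]
wrist_force: [-0.3, -0.2, -0.2]
finger_gap: 47.0
finger_force: 0.0
```

servo_tool:
  motion:
    - [[0, 0, 0, 0, 0, 0, 0.5], [-0.05, 0.08, 0, 0, 0, 0, 0.5], [-0.1, 0.16, 0, 0, 0, 0, 0.5], [-0.2, 0.2, 0, 0, 0, 0, 0.5], [-0.3, 0.22, 0, 0, 0, 0, 0.5], [-0.4, 0.22, 0, 0, 0, 0, 0.5], [-0.4, 0.22, 0, 0, 0, 0, 0.5], [-0.4, 0.22, 0, 0, 0, 0, 0.5], [-0.4, 0.22, 0, 0, 0, 0, 0.5], [-0.4, 0.22, 0, 0, 0, 0, 0.5]]

```text
clock: 49.95
eef_pos: [404.6, -182.1, 245.2]
eef_rot: [-3.141, -0.001, 1.637]
wrist_force: [-0.4, -0.3, 0.4]
finger_gap: 46.6
finger_force: 0.0
```

```bash
python3 - <<'E'
from find import *
c=shot('top'); W=cloud(c); X,Y,Z=[W[...,i] for i in range(3)]; H,S,V=cv2.split(cv2.cvtColor(c['frame'],cv2.COLOR_RGB2HSV))
def rect(n,m):
    if m.sum()<20: print(n,m.sum()); return
    p=W[m]; (x,y),wh,a=cv2.minAreaRect(p[:,:2].astype(np.float32)); print(n,len(p),round(x,1),round(y,1),np.round(wh,1),round(a,1),'z',np.nanpercentile(p[:,2],[5,50,95]).round(1))
b=(X>480)&(X<720)&(Y<-170)&(Y>-400)
rect('lid',b&(Z>100)&(Z<116)&(H<22)&(H>8)&(S>150)); rect('bar',b&(Z>146)&(Z<164))
bk=(X>480)&(X<720)&(Y>-70)&(Y<110); rect('walltop',bk&(Z>70)&(Z<88)); rect('handle',bk&(Z>125)&(Z<140)&(S>150))
s=manip.read_state(); print(s['clock'],s['eef_pos'],s['wrist_force'])
cv2.imwrite('pics/f.png',cv2.resize(c['frame'],(800,600))[...,::-1])
E
```

```text
lid 3409 604.1 -293.7 [164.4 205.5] 3.8 z [104.1 107.4 110.7]
bar 207 603.8 -292.6 [18.2 88.8] 3.8 z [150.6 154.9 158.2]
walltop 274 602.5 18.3 [188.4 125.2] 3.8 z [74.2 78.7 83.1]
handle 94 693.3 24.5 [12.7 58.8] 4.0 z [127.1 132.4 136.1]
50.0 [ 404.48614752 -182.12912057  245.27661948] [ 0.6847489  -0.31399794  0.85049039]
```

View pics/f.png

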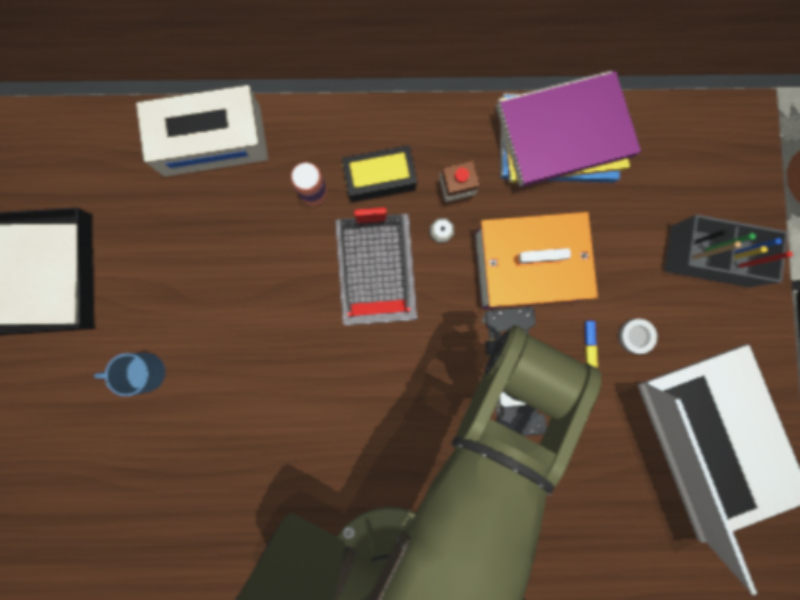

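The final view shows the lid flush on the box at (538,258) with both pins through its holes at (494,262) and (584,255). The basket is empty and upright on its mat at (376,268), the bystanders have not moved, and the arm touches nothing.

```bash
python3 -c "
from cell import manip
print(manip.sign_off())"
```

```text
the job is handed in; nothing more can be done
None
```

Job handed in at about 50 s of the 210 s allowed: in my last checks all eight beads were in the kit box, the lid lay flush over both pins, and the empty basket stood upright on its mat; the sign-off call returned no verdict.

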